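Check a forged hinge strap in the clamp fixture

ROBOT

A 7-joint arm with a two-finger parallel gripper is mounted at the origin on the work surface. World frame = base frame: x ahead of the robot, y to its left, z up, the work surface at z = 0. Lengths are in mm, angles in rad, forces in N, time in s.
With the tool pointing down it reaches from about 400 to 850 mm from the base axis. Payload 4.5 kg.
Tool frame: the origin (TCP) lies at the very end of the fingers, on their centre line; the grasp point (between the pads) lies 19 mm behind it; x points along the fingers, y is the direction in which the jaws open and shut, and the axes are right-handed (so a half turn about x gives the same grasp; the last joint's range is limited). The gripper opens to 85 mm and grips with 20 to 120 N. Pads are 22 mm wide; open, the fingers measure 114 mm over their backs; the gripper's body (76 mm by 85 mm) begins 54 mm behind the grasp point. The pads swing forward as they close: fully open they stand 13 mm farther back than shut.
Start: joints at [-1.263, 0.689, -0.195, 1.565, 0.157, 0.902, -0.215], TCP at [168.974, 601.749, 231.317] pointing down, gripper open.
Joint ranges: [-3.01, 3.01], [-0.46, 2.08], [-1.47, 1.51], [0.13, 2.56], [-1, 4.14], [0.04, 2.09], [-2.66, 2.66]. Speed limits (rad/s): [2.57, 2.57, 3.14, 3.14, 3.14, 3.14, 3.14].

INTERFACE

Orientations are given as a unit quaternion [w, x, y, z].
In Python, from bench import bot gives the robot as it stands. The module is installed in compiled form; this text tells all that it offers.
- The arm moves only by the tool move_arm, never from a script. Its argument "plan" is a list of rows, each a list of 4 numbers: the shift along the tool's x, y, z in m, then the turn about the tool's x in degrees. A call has exactly 5 rows; each row shifts and turns the pose as measured when the row begins, along the tool's axes as they then stand; what a row does not reach is not made up. A row lasts 1/8 s, in which the tool goes at most 62.5 mm and 10.7 degrees, less where a joint would pass 70% of its speed; a pose out of reach is approached as far as the arm can. A call with a gripper value outside its range is refused whole. "gripper" is the closure, from 0 (fully open) to 1 (shut), set as the call begins (left out, the last holds). The fingers move at their own pace and stop on an object; the grip force is fixed at half the most. Time passes only in rows, so rows that do not move let the fingers close, or fill a call up. It gives the time, the measured TCP pose, the force and the opening at its end, in the units of the state.
- bot.get_state(): the state, without advancing time (a new reading comes with each control period).
- bot.grab_frame(name): name is "scene" or "top" or "wrist"; returns (picture, depth): 420x560x3 uint8, red, green, blue; 420x560 float32, mm along the optical axis (not along the pixel's ray), 0 where there is no reading.
- bot.camera_params(name): a dict with "vfov" (degrees; the focal length in pixels is half the picture's height over the tangent of half this angle, whatever the lens; pixels are square), "cx", "cy" (the principal point, pixels), "k1" (the pictures are not rectified: a ray, as slopes to the right and down, at radius r is drawn at 1 + k1 r^2 times it, then the intrinsics apply), "R" (3x3) and "t" (3): a world point X has camera coordinates R X + t; the wrist camera has in their place "tool_from_camera" (4x4, takes a point from camera to tool coordinates, whose origin is the TCP and whose axes are the tool frame's). Camera axes: x right, y down, z forward; pixel columns grow to the right and rows downward; lengths in mm; the calibration is good to about 2 mm. A picture is of the moment at which its call begins: read the wrist's pose just before it. camera_params takes no time and is no camera call.
- bot.sign_off(): hands the job in, once; it reports no verdict.
The state is a dict: "clock": time; "joint_positions": joint angles; "joint_velocities": joint speeds; "effort": joint torques, N m; "tool_pos": TCP position; "eef_rot": TCP orientation; "contact_force": force on the tool from outside, world axes, zero at the start; "torque": the same for the moment, N m; "width": finger opening in mm.
Only numpy, scipy, OpenCV 4.12 (cv2) and the standard library are available. Lean on these libraries where they do the work, as an engineer would, in place of code of your own. Each camera call takes 0.05 s, during which the arm holds its last target. There are 200 camera calls.

TASK

Check the forged hinge strap in the fixture: lay it right side up in the nest with its rolled eye at the end away from the clamp, swing the toggle clamp's handle over centre so that the pad holds the strap down, and let go of the handle for a second so that the clamp holds by itself. Then swing the handle fully back, take the strap out and lay it gently in the wooden tray, flat on the floor of it and eye up, leaving the clamp open. Do not shift the cone, tin, hammer or offcut that stand about.

Things in the scene. Friction and masses are not known exactly. Their poses are not given: they have to be found in the camera images.
- strap: Forged hinge strap, dark steel, 0.25 to 0.5 kg: flat bar 180 x 30 x 8 with a rolled eye (18 dia.) standing up at one end; 189 overall. Lies loose on the bench left or right of the fixture, eye up. Origin: centre of the bar's underside; x along the bar away from the eye (eye axis at x = -90, plain end at +90), y across, z up. Grip it across the 30 width near x = -20.
- strap_eye (a point): Centre of the strap's rolled eye (barrel 18 in diameter, 30 wide, axis across the bar), 9 above the strap's underside.
- fixture: Steel check fixture bolted to the bench: base plate 12 thick, x -100 to 185, y +-45. Origin: on the bench under the nest's middle; x from the nest to the clamp, z up. End stop at x 96 to 104, 42 high. Clamp cheeks at x 102 to 154, y +-19, 72 high (bolted feet to y +-35, 17 high). The clamp's arm stands upright when open (x 85 to 135, up to 140 high).
- nest (a point): Middle of the nest, 30 above the bench at the fixture's x = y = 0, fixture's axes. Two rests (tops here) at x -75 to -50 and 20 to 70, with side rails 39 apart inside, 51 outside, tops 42 above the bench; from x = -50 to 20 the sides are open down to the base plate. Strap seated: its origin here, x axes alike; play 4 mm each side, 6 to the end stop.
- clamp_handle (a joint): Handle swing, rad: 0 fully open (leaning back from the nest), 1.15 fully closed (upright, on its stop). Direction from the pivot at value q: x = sin(1.15-q), z = cos(1.15-q) in the fixture's axes. With the strap in, the pad touches at about q = 0.8, dead centre is q = 1.03; beyond it the sprung pad holds the handle on its stop. Needs under 8 N at the grip; friction holds it elsewhere.
- clamp_pivot (a point): Axis of the handle's pivot (along the fixture's y), at the fixture's x = 119, 66 above the bench. The arm's own pivot is at x = 112, 45 high; the arm follows the handle by a linkage.
- handle_grip (a point): Point on the handle's axis, 120 from its pivot. The handle is a straight bar 150 long from the pivot, its last 75 a round rubber grip 20 in diameter; it can be pinched from above, across the fixture's y, at every angle, and turns between the fingers.
- clamp_pad: Rubber pad of the clamp arm, a disc 24 in diameter, 10 thick, on a sprung spindle (4 N per mm); origin in the middle of its pressing face. Closed, it presses the strap at the fixture's x = 45.
- tray: Fixed shallow wooden tray, 240 x 132 outside, walls 6 thick and 20 high, floor about 6 thick. Origin: centre of the underside; x along its length. On the other side of the fixture from where the strap starts.
- cone: Bystander: loose cast cone standing upright, 165 tall, 72 across the foot, 24 across the top, close to the nest on the side away from the robot. Origin: centre of its foot.
- tin: Bystander: closed tin 110 tall, 64 across, standing beside the clamp handle on the side away from the robot. Origin: centre of its foot.
- hammer: Bystander: hand hammer lying between the robot and the fixture, under 45 high. Origin: on the bench, along its handle.
- offcut: Bystander: plain flat steel bar 150 x 40 x 10 without an eye, lying on the bench to the right of the fixture and beyond it. Origin: centre of its underside.
Not all that is in view belongs to the job. Leave any green, purple or turquoise look-alike of the strap alone.

How it is judged:
By the outcome, as a careful person would: the job done as asked, in the order asked, and still so for the second after the job is handed in, with the robot touching nothing.
It also fails if it takes over 72 s, if anything falls off the work surface, if the arm or the gripper's body presses on something with over 40 N, if the wrist force passes 120 N, or if a joint passes its speed limit or range.

## Working session

There is one attempt and no reset: what is moved stays moved. The work goes in short steps, Python scripts to look and compute and a tool call to move; the robot and the scene stay as the last step left them, time stands still between calls to the robot, and variables do not carry over. Pictures are saved under pics/ and viewed, about 8 in all and at most 12, crops included, and the job is handed in when it is done.

Besides the shell and the picture viewer there is one more tool, called after "Emit:" as name([rows], argument=value, ...), one row to a line, values as JSON. move_arm: Moves the arm, as the interface text tells. Its arguments: {"type":"object","properties":{"plan":{"type":"array","items":{"type":"array","items":{"type":"number"}}},"gripper":{"type":"number"}},"required":["plan"]}

```bash
mkdir -p pics
cat > h.py <<'E'
import numpy as np, cv2
from bench import bot
from scipy.spatial.transform import Rotation as Ro
def pose():
    s=bot.get_state(); q=s["eef_rot"]; return np.array(s["tool_pos"]),Ro.from_quat([q[1],q[2],q[3],q[0]]).as_matrix(),s
def cam(n):
    p=bot.camera_params(n); f=210/np.tan(np.radians(p["vfov"])/2); K=np.array([[f,0,p["cx"]],[0,f,p["cy"]],[0,0,1]])
    d=np.array([p["k1"],0,0,0.])
    if n=="wrist":
        P,R,_=pose(); T=np.array(p["tool_from_camera"]); Rc=R@T[:3,:3]; C=R@T[:3,3]+P
    else:
        Rc=np.array(p["R"]).T; C=-Rc@np.array(p["t"])
    return K,d,Rc,C
def rays(n,uv,c=None):
    K,d,Rc,C=c or cam(n); x=cv2.undistortPoints(np.array(uv,float).reshape(-1,1,2),K,d).reshape(-1,2)
    return C,np.c_[x,np.ones(len(x))]@Rc.T
def onz(n,uv,z,c=None):
    C,r=rays(n,uv,c); return C+r*((z-C[2])/r[:,2])[:,None]
def proj(n,X,c=None):
    K,d,Rc,C=c or cam(n); return cv2.projectPoints((np.array(X,float).reshape(-1,3)-C)@Rc,np.zeros(3),np.zeros(3),K,d)[0].reshape(-1,2)
def cloud(n,dep,c=None):
    c=c or cam(n); v,u=np.mgrid[:420,:560]; C,r=rays(n,np.c_[u.ravel(),v.ravel()],c); X=C+r*dep.reshape(-1,1); X[dep.ravel()==0]=np.nan
    return X.reshape(420,560,3)
E
python3 - <<'E'
from h import *
a,da=bot.grab_frame("top");b,db=bot.grab_frame("scene")
np.savez("f0.npz",a=a,da=da,b=b,db=db)
cv2.imwrite("pics/top0.png",a[...,::-1]);cv2.imwrite("pics/sc0.png",b[...,::-1])
for n in("top","scene"):print(n,cam(n)[3].round(),cam(n)[2].round(2).tolist(),cam(n)[0][0,0])
p,R,s=pose();print(p,R.round(3).tolist(),s["clock"],s["width"],s["contact_force"])
print(bot.camera_params("wrist"))
E
```

```text
top [ 376.  -40. 1474.] [[-0.0, -1.0, 0.1], [-1.0, 0.0, -0.01], [0.01, -0.1, -1.0]] 459.5447735182703
scene [1124.  196. 1114.] [[-0.39, 0.77, -0.51], [0.92, 0.34, -0.2], [0.02, -0.55, -0.84]] 433.4470216492999
[168.90110351 601.12792346 230.56100703] [[-0.0, 0.27, 0.963], [-0.002, 0.963, -0.27], [-1.0, -0.002, 0.0]] 0.1 85.60505646119762 [0.42800914 0.54875327 0.34871888]
{'vfov': 70.58115789236331, 'cx': 282.19483385788334, 'cy': 203.59529013028856, 'k1': -0.05041198594500518, 'tool_from_camera': array([[ 2.96702088e-04, -2.69535863e-01,  9.62990307e-01,
        -1.43316823e+02],
       [ 9.99999353e-01,  1.13768307e-03,  1.03266795e-05,
         5.85427144e-01],
       [-1.09836118e-03,  9.62989680e-01,  2.69536026e-01,
        -6.87749040e+01],
       [ 0.00000000e+00,  0.00000000e+00,  0.00000000e+00,
         1.00000000e+00]])}
```

View pics/top0.png

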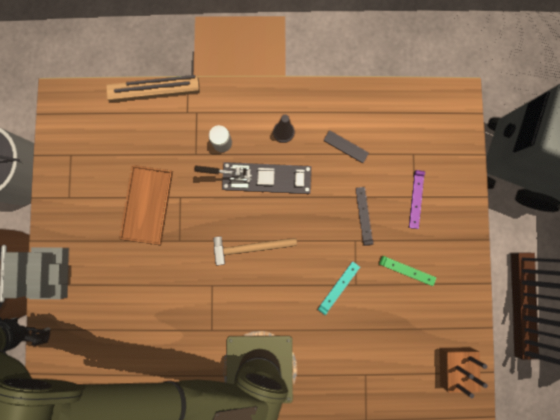

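View pics/sc0.png

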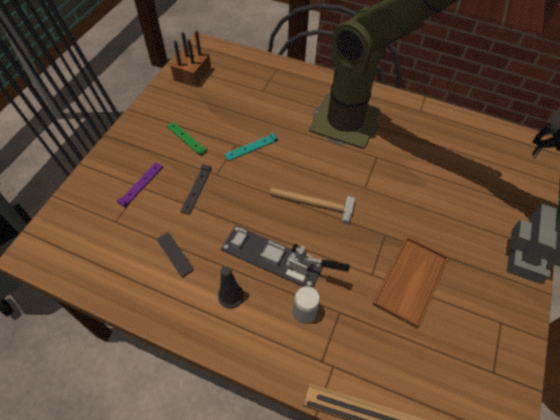

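Top view: the strap candidates are the dark bar with holes at (364,215), the plain dark bar at (346,146) (offcut, beyond and right of the fixture), and the purple (417,199), green (408,271) and turquoise (340,288) look-alikes. I choose (364,215). The fixture is at (267,178), with the clamp on the left (world +y). The tray is at (147,205), the hammer at (250,247), the tin at (219,138) and the cone at (284,128).

Run:
```python
from h import *
f=np.load("f0.npz")
a,b=f["a"],f["b"]
X=cloud("top",f["da"]);hsv=cv2.cvtColor(a,cv2.COLOR_RGB2HSV)
def rect(m,z,n="top"):
    c=max(cv2.findContours(m.astype(np.uint8),0,2)[0],key=cv2.contourArea)
    w=onz(n,c.reshape(-1,2),z)[:,:2].astype(np.float32); return cv2.minAreaRect(w),cv2.boxPoints(cv2.minAreaRect(w)).round().tolist()
def roi(m,x0,y0,x1,y1):
    r=np.zeros(m.shape,bool); r[y0:y1,x0:x1]=1; return m&r
dark=hsv[...,2]<75
gray=(hsv[...,1]<90)
print("strap",rect(roi(dark&gray,345,180,385,250),8))
print("offcut",rect(roi(dark&gray,315,125,375,165),10))
print("base",rect(roi(gray,200,155,320,200),12))
print("cone",rect(roi(gray,265,105,300,146),0))
print("tin",rect(roi(gray,205,120,236,155),110))
# heights
for n,(u,v) in dict(strap=(364,225),eye=(361,190),tray=(147,205),base=(287,180),rest=(265,177),rest2=(300,179),h=(205,170),tin=(219,132)).items(): print(n,X[v,u].round(1))
def crop(im,x0,y0,x1,y1,w): return cv2.resize(im[y0:y1,x0:x1,::-1],(w,int(w*(y1-y0)/(x1-x0))),interpolation=cv2.INTER_CUBIC)
A=crop(a,340,175,385,250,240);B=crop(a,190,100,320,200,520);C=crop(b,215,220,355,320,400);D=crop(a,110,155,190,250,300)
out=np.zeros((760,770,3),np.uint8)
for im,x,y in((A,0,0),(B,245,0),(C,0,405),(D,410,405)):
    hh=min(im.shape[0],760-y);out[y:y+hh,x:x+im.shape[1]]=im[:hh]
cv2.imwrite("pics/c1.png",cv2.resize(out,(600,592)))
```

```text
strap (((397.1608581542969, -334.28155517578125), (3.2134785652160645, 0.0), -90.28076934814453), [[397.0, -333.0], [397.0, -333.0], [397.0, -336.0], [397.0, -336.0]])Traceback (most recent call last):
  File "<stdin>", line 13, in <module>
  File "<stdin>", line 6, in rect
ValueError: max() iterable argument is empty
```

Run:
```python
from h import *
f=np.load("f0.npz")
a,b=f["a"],f["b"]
X=cloud("top",f["da"])
ch=a.max(2).astype(int)-a.min(2); V=a.max(2)
print("px strap",a[215,364],"off",a[146,346],"wood",a[215,340],a[250,380])
def rect(m,z,n="top"):
    cs=cv2.findContours(m.astype(np.uint8),0,2)[0]
    if not cs: return None
    c=max(cs,key=cv2.contourArea)
    w=onz(n,c.reshape(-1,2),z)[:,:2].astype(np.float32); r=cv2.minAreaRect(w); return np.round(r[0],1),np.round(r[1],1),round(r[2],1),cv2.boxPoints(r).round().tolist()
def roi(m,x0,y0,x1,y1):
    r=np.zeros(m.shape,bool); r[y0:y1,x0:x1]=1; return m&r
gray=(ch<28)
print("strap",rect(roi(gray,345,180,385,250),8))
print("offcut",rect(roi(gray,315,125,375,165),10))
print("base",rect(roi(gray,217,155,320,200),12))
print("cone",rect(roi(gray,265,105,300,146),0))
print("tin",rect(roi(gray,205,120,236,155),110))
for n,(u,v) in dict(strap=(364,225),eye=(361,190),tray=(147,205),base=(287,180),rest=(265,177),rest2=(300,179),h=(205,170),tin=(219,132),conetop=(286,120)).items(): print(n,X[v,u].round(1))
def crop(im,x0,y0,x1,y1,w): return cv2.resize(im[y0:y1,x0:x1,::-1],(w,int(w*(y1-y0)/(x1-x0))),interpolation=cv2.INTER_CUBIC)
A=crop(a,340,175,385,250,240);B=crop(a,190,100,320,200,520);C=crop(b,215,220,355,320,400);D=crop(a,110,155,190,250,300)
out=np.zeros((760,770,3),np.uint8)
for im,x,y in((A,0,0),(B,245,0),(C,0,405),(D,410,405)):
    hh=min(im.shape[0],760-y);out[y:y+hh,x:x+im.shape[1]]=im[:hh]
cv2.imwrite("pics/c1.png",cv2.resize(out,(600,592)))
```

```text
px strap [108  99  93] off [104  94  88] wood [168 116  74] [176 122  78]
strap (array([ 477.7, -337.7]), array([182.4,  29.2]), 6.8, [[385.0, -334.0], [389.0, -363.0], [570.0, -341.0], [566.0, -312.0]])
offcut (array([ 703.7, -282. ]), array([144.2,  36.8]), 59.6, [[651.0, -335.0], [683.0, -354.0], [756.0, -229.0], [724.0, -210.0]])
base (array([601.3, -23.5]), array([279.3,  86.3]), 87.3, [[551.0, -161.0], [638.0, -165.0], [651.0, 114.0], [565.0, 118.0]])
cone (array([761.9, -84.1]), array([64. , 80.8]), 53.7, [[710.0, -86.0], [775.0, -134.0], [813.0, -82.0], [748.0, -34.0]])
tin (array([704.9, 114.8]), array([74.8, 56.9]), 26.7, [[659.0, 123.0], [684.0, 73.0], [751.0, 106.0], [726.0, 157.0]])
strap [ 448.1 -336.2   11.9]
eye [ 561.5 -330.1    5.8]
tray [514.6 360.6   3. ]
base [593.4 -90.7  13.1]
rest [600.7 -20.3  29.3]
rest2 [ 593.7 -131.4   31.9]
h [607.9 157.3 121.3]
tin [726.1 117.9 111.4]
conetop [746.1 -83.4 171.1]
```

View pics/c1.png

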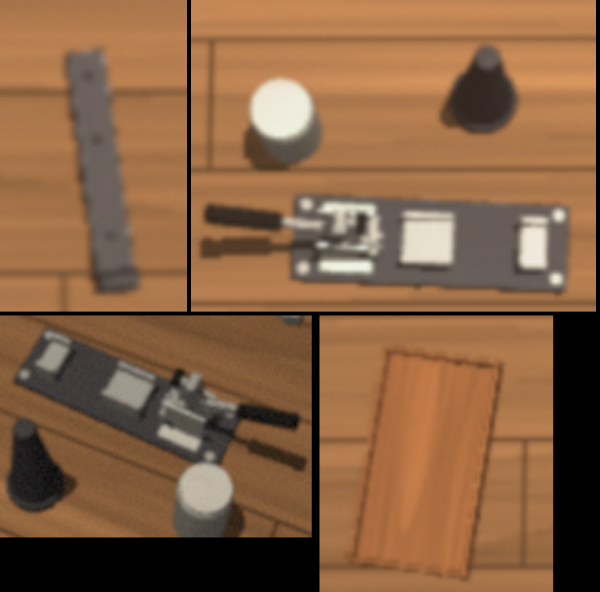

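```bash
cat >> h.py <<'E'
def yaw(R): return np.degrees(np.arctan2(R[1,1],R[0,1]))   # of tool y
def plan(segs,start=None):
    """segs: (x,y,z,yaw_of_tool_y,nrows); prints rows in m,deg, in the tool axes"""
    P,R,_=pose() if start is None else start
    rows=[];y0=yaw(R)
    for x,y,z,w,n in segs:
        T=np.array([x,y,z],float); dw=(w-y0+540)%360-180 if abs(w-y0)<=360 and n>0 else 0; S=P
        for i in range(1,n+1):
            N=S+(T-S)*i/n; rows.append([*(R.T@(N-P)/1000).round(4),round(-dw/n,1)])
            R=R@Ro.from_euler("x",-dw/n,degrees=True).as_matrix(); P=N
        y0=y0+dw
    while len(rows)%5: rows.append([0,0,0,0])
    for i in range(0,len(rows),5): print([[float(v) for v in r] for r in rows[i:i+5]])
E
python3 - <<'E'
from h import *
t=onz("top",[(133.1,166.8),(172.5,171.6),(161.5,244.5),(121.8,238.7)],20);print(t.round(),t.mean(0))
plan([(480,150,240,-10,9),(462,-340,170,-83.2,11)])
E
```

```text
[[637. 404.  20.]
 [620. 276.  20.]
 [388. 307.  20.]
 [406. 434.  20.]] [512.62052007 355.40786373  20.        ]
[[-0.001, -0.0389, 0.0468, 9.4], [-0.001, -0.0308, 0.0525, 9.4], [-0.001, -0.0218, 0.0568, 9.4], [-0.001, -0.0123, 0.0596, 9.4], [-0.001, -0.0024, 0.0608, 9.4]]
[[-0.001, 0.0075, 0.0604, 9.4], [-0.001, 0.0173, 0.0584, 9.4], [-0.001, 0.0266, 0.0548, 9.4], [-0.001, 0.0351, 0.0497, 9.4], [0.0064, 0.0061, 0.0441, 6.7]]
[[0.0064, 0.0112, 0.0431, 6.7], [0.0064, 0.0161, 0.0415, 6.7], [0.0064, 0.0208, 0.0394, 6.7], [0.0064, 0.0253, 0.0367, 6.7], [0.0064, 0.0293, 0.0335, 6.7]]
[[0.0064, 0.033, 0.0299, 6.7], [0.0064, 0.0363, 0.0259, 6.7], [0.0064, 0.039, 0.0215, 6.7], [0.0064, 0.0413, 0.0168, 6.7], [0.0064, 0.0429, 0.012, 6.7]]
```

Emit:
move_arm([
  [-0.001, -0.039, 0.047, 9.4],
  [-0.001, -0.031, 0.0525, 9.4],
  [-0.001, -0.022, 0.057, 9.4],
  [-0.001, -0.012, 0.06, 9.4],
  [-0.001, -0.002, 0.061, 9.4],
])

```text
clock: 0.72
tool_pos: [340.0, 346.7, 233.1]
eef_rot: [0.6, 0.372, 0.602, -0.373]
contact_force: [-0.1, 0.3, -0.3]
width: 85.7
```

Emit:
move_arm([
  [-0.001, 0.0075, 0.06, 9.4],
  [-0.001, 0.017, 0.058, 9.4],
  [-0.001, 0.027, 0.055, 9.4],
  [-0.001, 0.035, 0.05, 9.4],
  [0, 0.006, 0.044, 6.7],
])

```text
clock: 1.35
tool_pos: [474.3, 89.9, 236.2]
eef_rot: [-0.408, -0.577, -0.408, 0.577]
contact_force: [-0.3, 0.0, 0.1]
width: 85.4
```

Run:
```python
from h import *
P,R,s=pose();print(P.round(1),yaw(R).round(1),s["clock"],np.round(s["joint_positions"],2))
plan([(462,-340,170,-83.2,10)])
```

```text
[474.3  89.9 236.2] -19.5 1.35 [-0.42  0.51  0.21  1.99 -0.17  0.66 -0.44]
[[0.0066, 0.0132, 0.0409, 6.4], [0.0066, 0.0177, 0.0392, 6.4], [0.0066, 0.0219, 0.037, 6.4], [0.0066, 0.0259, 0.0344, 6.4], [0.0066, 0.0295, 0.0313, 6.4]]
[[0.0066, 0.0328, 0.0278, 6.4], [0.0066, 0.0357, 0.024, 6.4], [0.0066, 0.0381, 0.0199, 6.4], [0.0066, 0.0401, 0.0155, 6.4], [0.0066, 0.0416, 0.011, 6.4]]
```

Emit:
move_arm([
  [0.0066, 0.013, 0.041, 6.4],
  [0.0066, 0.018, 0.039, 6.4],
  [0.0066, 0.022, 0.037, 6.4],
  [0.0066, 0.026, 0.034, 6.4],
  [0.0066, 0.0295, 0.031, 6.4],
])

```text
clock: 1.98
tool_pos: [466.3, -131.5, 201.7]
eef_rot: [-0.226, -0.67, -0.227, 0.67]
contact_force: [-0.0, 0.4, 0.1]
width: 85.2
```

Emit:
move_arm([
  [0.0066, 0.033, 0.028, 6.4],
  [0.0066, 0.036, 0.024, 6.4],
  [0.0066, 0.038, 0.02, 6.4],
  [0.0066, 0.04, 0.0155, 6.4],
  [0.0066, 0.042, 0.011, 6.4],
])

```text
clock: 2.6
tool_pos: [452.8, -352.5, 165.8]
eef_rot: [-0.026, -0.706, -0.029, 0.707]
contact_force: [0.1, -1.0, -0.2]
width: 85.3
```

Run:
```python
from h import *
P,R,s=pose();c=cam("wrist");a,d=bot.grab_frame("wrist")
print(P.round(1),yaw(R).round(1),s["clock"],np.round(s["joint_positions"],2))
ch=a.max(2).astype(int)-a.min(2);V=a.max(2)
m=((ch<30)&(V<150)).astype(np.uint8)
X=cloud("wrist",d,c)
for k in cv2.findContours(m,0,2)[0]:
    if cv2.contourArea(k)<1500: continue
    w=onz("wrist",k.reshape(-1,2),8,c)[:,:2].astype(np.float32);r=cv2.minAreaRect(w);print(np.round(r[0],1),np.round(r[1],1),round(r[2],1),cv2.boundingRect(k))
cv2.imwrite("pics/w1.png",a[...,::-1])
```

```text
[ 452.8 -352.5  165.8] -85.6 2.6 [ 0.35  0.75  0.41  1.8  -0.45  0.69 -0.48]
[ 244.2 -360.3] [278.3 827.9] 4.9 (0, 250, 560, 170)
[ 477.8 -339.8] [188.6  29. ] 6.6 (256, 64, 33, 186)
[ 587.5 -116. ] [103.   64.2] 87.3 (0, 0, 100, 72)
```

View pics/w1.png

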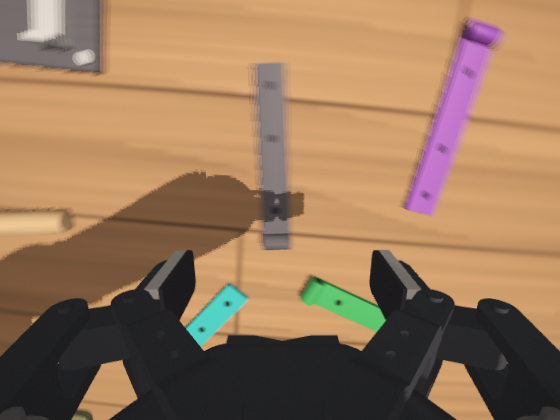

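The strap is at (270,155) with its eye band at (276,242). The purple, green and turquoise look-alikes are clear of it. Next I move over the grip point and check the eye end by depth.

Run:
```python
from h import *
plan([(462.4,-341.6,90,-83.4,3)])
```

```text
[[0.0252, -0.0061, -0.0044, -0.9], [0.0252, -0.0061, -0.0045, -0.9], [0.0252, -0.006, -0.0046, -0.9], [0.0, 0.0, 0.0, 0.0], [0.0, 0.0, 0.0, 0.0]]
```

Emit:
move_arm([
  [0.025, -0.006, -0.0045, -0.9],
  [0.025, -0.006, -0.0045, -0.9],
  [0.025, -0.006, -0.0045, -0.9],
  [0, 0, 0, 0],
  [0, 0, 0, 0],
])

```text
clock: 3.28
tool_pos: [461.6, -344.0, 88.1]
eef_rot: [-0.042, -0.705, -0.038, 0.707]
contact_force: [0.6, 0.4, 0.2]
width: 85.6
```

Run:
```python
from h import *
P,R,s=pose();c=cam("wrist");a,d=bot.grab_frame("wrist")
print(P.round(1),R.round(3)[:,0],yaw(R).round(1),s["clock"],s["contact_force"])
ch=a.max(2).astype(int)-a.min(2);V=a.max(2)
m=((ch<30)&(V<150)).astype(np.uint8)
m[300:]=0
X=cloud("wrist",d,c)
for k in cv2.findContours(m,0,2)[0]:
    if cv2.contourArea(k)<1500: continue
    w=onz("wrist",k.reshape(-1,2),8,c)[:,:2].astype(np.float32);r=cv2.minAreaRect(w);print(np.round(r[0],1),np.round(r[1],1),round(r[2],1),cv2.boundingRect(k))
t=np.array([.9933,.115]);n=np.array([-.115,.9933]);Y=X.reshape(-1,3);q=(Y[:,:2]-[482.3,-339.3]);u=q@t;v=q@n
for lo in range(-110,110,10):
    k=(u>lo)&(u<lo+10)&(abs(v)<10); print(lo,np.nanmedian(Y[k,2]).round(1) if k.sum()>5 else None,end="; ")
cv2.imwrite("pics/w2.png",a[...,::-1])
plan([(462.4,-341.6,45,-83.4,2),(462.4,-341.6,2,-83.4,3)])
```

```text
[ 461.6 -344.    88.1] [-0.004 -0.006 -1.   ] -83.5 3.275 [0.60011864 0.43312251 0.15415596]
[ 415.4 -461.9] [45.8 75.8] 5.3 (370, 251, 82, 49)
[ 391.3 -239.5] [46.5 76.3] 7.3 (112, 250, 84, 50)
[ 477.6 -336.1] [190.7  30.8] 6.9 (251, 55, 44, 243)
[ 573. -148.] [38.7 42.4] 87.5 (0, 0, 51, 65)
-110 0.8; -100 17.7; -90 17.0; -80 8.7; -70 8.6; -60 8.8; -50 8.6; -40 8.7; -30 8.7; -20 175.0; -10 182.0; 0 8.7; 10 8.7; 20 8.7; 30 8.7; 40 8.5; 50 8.8; 60 8.8; 70 8.8; 80 8.8; 90 0.9; 100 0.7; [[0.0216, -0.0012, -0.0006, -0.1], [0.0216, -0.0012, -0.0006, -0.1], [0.0143, -0.0001, -0.0001, -0.0], [0.0143, -0.0001, -0.0001, -0.0], [0.0143, -0.0001, -0.0001, -0.0]]
```

Emit:
move_arm([
  [0.022, -0.0025, -0.0006, 0],
  [0.022, -0.0025, -0.0006, 0],
  [0.018, 0, 0, 0],
  [0.016, 0, 0, 0],
  [0.005, 0, 0, 0],
])

```text
clock: 3.95
tool_pos: [464.8, -343.3, 7.2]
eef_rot: [0.044, 0.707, 0.035, -0.705]
contact_force: [-0.2, -0.1, -0.0]
width: 85.3
```

Emit:
move_arm([
  [0, 0, 0, 0],
  [0, 0, 0, 0],
  [0, 0, 0, 0],
  [0, 0, 0, 0],
  [0, 0, 0, 0],
], gripper=0.5)

```text
clock: 4.58
tool_pos: [465.5, -344.3, 8.5]
eef_rot: [0.045, 0.708, 0.034, -0.704]
contact_force: [-0.0, 0.5, 0.8]
width: 42.7
```

Emit:
move_arm([
  [0.004, -0.003, 0.002, 0],
  [0.002, -0.003, 0.002, 0],
  [0.002, -0.002, 0, 0],
  [0, 0, 0, 0],
  [0, 0, 0, 0],
])

```text
clock: 5.2
tool_pos: [460.1, -336.0, -0.3]
eef_rot: [0.044, 0.708, 0.034, -0.704]
contact_force: [-0.2, -1.0, -0.7]
width: 42.8
```

Run:
```python
from h import *
P,R,s=pose();print(P.round(1),yaw(R).round(1),R[:,0].round(3),s["contact_force"])
```

```text
[ 4.601e+02 -3.360e+02 -3.000e-01] -83.6 [ 0.005 -0.014 -1.   ] [-0.22878088 -0.95801172 -0.66133712]
```

Emit:
move_arm([
  [-0.002, 0.001, 0, 0],
  [0, 0, 0, 0],
  [0, 0, 0, 0],
  [0, 0, 0, 0],
  [0, 0, 0, 0],
])

```text
clock: 5.82
tool_pos: [460.5, -337.5, 2.1]
eef_rot: [0.045, 0.708, 0.034, -0.704]
contact_force: [-0.7, 0.7, 0.2]
width: 42.9
```

Emit:
move_arm([
  [0, 0, 0, 0],
  [0, 0, 0, 0],
  [0, 0, 0, 0],
  [0, 0, 0, 0],
  [0, 0, 0, 0],
], gripper=1.0)

```text
clock: 6.45
tool_pos: [460.7, -337.9, 2.6]
eef_rot: [0.045, 0.708, 0.034, -0.704]
contact_force: [-0.2, -0.8, 1.6]
width: 27.5
```

Run:
```python
from h import *
P,R,s=pose();print(P.round(1),yaw(R).round(1),R[:,0].round(3),s["contact_force"],s["width"])
plan([(P[0],P[1],90,yaw(R),5)])
```

```text
[ 460.7 -337.9    2.6] -83.7 [ 0.006 -0.016 -1.   ] [-0.23173814 -0.83014744  1.62280551] 27.49427431763096
[[-0.0175, 0.0003, -0.0001, -0.0], [-0.0175, 0.0003, -0.0001, -0.0], [-0.0175, 0.0003, -0.0001, -0.0], [-0.0175, 0.0003, -0.0001, -0.0], [-0.0175, 0.0003, -0.0001, -0.0]]
```

Emit:
move_arm([
  [-0.017, 0, 0, 0],
  [-0.02, 0, 0, 0],
  [-0.025, 0, 0, 0],
  [-0.03, 0, 0, 0],
  [-0.03, 0, 0, 0],
])

```text
clock: 7.08
tool_pos: [457.0, -332.7, 127.5]
eef_rot: [-0.042, -0.705, -0.036, 0.707]
contact_force: [0.8, 0.6, -3.3]
width: 27.4
```

Run:
```python
from h import *
P,R,s=pose();print(P.round(1),yaw(R).round(1),R[:,0].round(3),s["contact_force"],s["width"])
plan([(596,-147,130,-2.8,10)])
```

```text
[ 457.  -332.7  127.5] -83.7 [-0.001 -0.008 -1.   ] [ 0.79081058  0.59975086 -3.28141157] 27.433846994009304
[[-0.0004, -0.0169, -0.0159, -8.1], [-0.0004, -0.0145, -0.0181, -8.1], [-0.0004, -0.0118, -0.0199, -8.1], [-0.0004, -0.0089, -0.0214, -8.1], [-0.0004, -0.0058, -0.0225, -8.1]]
[[-0.0004, -0.0026, -0.023, -8.1], [-0.0004, 0.0007, -0.0232, -8.1], [-0.0004, 0.0039, -0.0229, -8.1], [-0.0004, 0.0071, -0.0221, -8.1], [-0.0004, 0.0101, -0.0209, -8.1]]
```

Emit:
move_arm([
  [-0.0004, -0.017, -0.016, -8.1],
  [-0.0004, -0.0145, -0.018, -8.1],
  [-0.0004, -0.012, -0.02, -8.1],
  [-0.0004, -0.009, -0.021, -8.1],
  [-0.0004, -0.006, -0.0225, -8.1],
])

```text
clock: 7.7
tool_pos: [524.1, -238.7, 134.5]
eef_rot: [-0.29, -0.644, -0.282, 0.649]
contact_force: [-0.1, -0.2, -4.0]
width: 27.9
```

Emit:
move_arm([
  [-0.0004, -0.0026, -0.023, -8.1],
  [-0.0004, 0.0007, -0.023, -8.1],
  [-0.0004, 0.004, -0.023, -8.1],
  [-0.0004, 0.007, -0.022, -8.1],
  [-0.0004, 0.01, -0.021, -8.1],
])

```text
clock: 8.32
tool_pos: [588.5, -140.6, 137.5]
eef_rot: [-0.5, -0.496, -0.496, 0.507]
contact_force: [0.0, 0.2, -4.4]
width: 27.8
```

Run:
```python
from h import *
P,R,s=pose();c=cam("wrist");print(P.round(1),yaw(R).round(1),R[:,0].round(3),s["contact_force"],s["width"],s["joint_positions"][-1])
a,d=bot.grab_frame("wrist");P2,R2,_=pose();print((P2-P).round(1))
np.savez("f1.npz",a=a,d=d,P=P,R=R)
cv2.imwrite("pics/w3.png",a[...,::-1])
```

```text
[ 588.5 -140.6  137.5] -0.4 [-0.008 -0.015 -1.   ] [ 0.01956684  0.15557544 -4.40376371] 27.783203929114748 0.18172643845692424
[2.8 4.6 0.1]
```

View pics/w3.png

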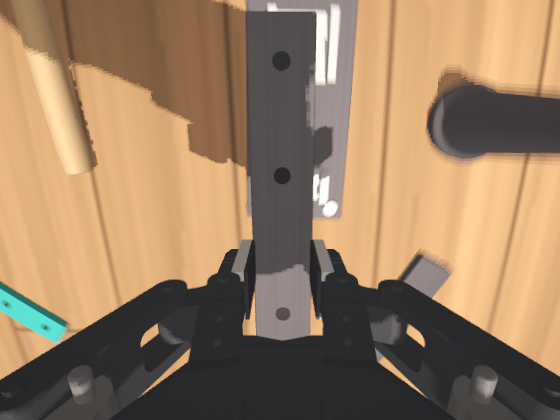

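The strap is held square: its plain end is at (281,12) and its axis runs along column 281. The fixture base's far edge runs (340,217)→(354,0), with its end edge at row 217. The cone is clear to the right.

```bash
cat > meas.py <<'E'
from h import *
def strap_in_tool(a,c,P,R,ztop):
    V=a.max(2); 
    # both edges of strap per row
    g=cv2.GaussianBlur(cv2.cvtColor(a,cv2.COLOR_RGB2GRAY),(3,3),0).astype(float)
E
python3 - <<'E'
from h import *
f=np.load("f1.npz");a=f["a"];P,R=f["P"],f["R"]
p=bot.camera_params("wrist");T=np.array(p["tool_from_camera"]);K,d,_,_=cam("wrist");c=(K,d,R@T[:3,:3],R@T[:3,3]+P)
X=cloud("wrist",f["d"],c)
print("strap z along",[X[v,270].round(1).tolist() for v in (20,80,130,200,260)])
g=cv2.cvtColor(a,cv2.COLOR_RGB2GRAY).astype(float)
for v in (40,80,120,160,200):
    r=g[v];print(v,[int(x) for x in r[235:262:2]],[int(x) for x in r[300:362:2]])
print([int(x) for x in g[200:232,330]],[int(x) for x in g[0:24,290]])
E
```

```text
strap z along [[583.6, -29.9, 139.6], [583.3, -54.2, 141.0], [583.0, -75.6, 141.6], [582.6, -108.0, 143.9], [582.0, -139.5, 144.2]]
40 [106, 104, 107, 112, 113, 106, 75, 81, 82, 80, 78, 80, 79, 79] [81, 79, 78, 78, 79, 78, 79, 79, 251, 254, 254, 254, 229, 203, 136, 237, 252, 252, 250, 194, 147, 146, 146, 144, 144, 146, 147, 143, 186, 188, 185]
80 [109, 108, 106, 109, 113, 114, 65, 80, 82, 82, 79, 80, 81, 81] [80, 78, 78, 78, 80, 120, 121, 128, 239, 249, 249, 249, 249, 133, 226, 231, 232, 232, 158, 148, 152, 150, 146, 148, 150, 148, 157, 195, 192, 189, 185]
120 [101, 110, 109, 107, 110, 111, 72, 75, 82, 81, 81, 80, 81, 80] [79, 78, 78, 94, 112, 136, 146, 133, 150, 150, 150, 150, 151, 151, 153, 151, 152, 151, 153, 154, 150, 150, 153, 153, 140, 196, 196, 194, 190, 187, 186]
160 [82, 98, 110, 110, 108, 108, 78, 75, 78, 82, 81, 79, 81, 81] [79, 78, 79, 80, 81, 81, 80, 70, 76, 76, 76, 77, 118, 151, 153, 152, 154, 156, 154, 152, 154, 155, 151, 184, 197, 196, 194, 192, 189, 187, 186]
200 [155, 145, 169, 189, 191, 187, 148, 148, 101, 82, 80, 81, 81, 81] [77, 77, 78, 80, 81, 81, 112, 221, 209, 181, 255, 255, 255, 248, 151, 175, 186, 156, 150, 158, 155, 171, 196, 196, 195, 194, 192, 190, 188, 187, 189]
[175, 218, 246, 253, 255, 255, 255, 255, 255, 255, 255, 255, 255, 255, 252, 238, 212, 175, 177, 183, 191, 195, 201, 201, 201, 201, 202, 202, 202, 202, 202, 202] [139, 139, 139, 139, 140, 140, 139, 139, 161, 193, 192, 154, 78, 79, 80, 80, 79, 80, 80, 79, 80, 80, 80, 80]
```

Run:
```python
from h import *
f=np.load("f1.npz");P,R=f["P"],f["R"]
p=bot.camera_params("wrist");T=np.array(p["tool_from_camera"]);K,d,_,_=cam("wrist");c=(K,d,R@T[:3,:3],R@T[:3,3]+P)
L=np.vstack([onz("wrist",[(246.5,v)],z,c) for v,z in((40,140.3),(80,141),(120,142))]);Rr=np.vstack([onz("wrist",[(u,v)],z,c) for u,v,z in((315.5,40,140.3),(309.5+3,80,141),(306,120,142))])
print("strap",L.round(1).tolist(),Rr.round(1).tolist(),((L-P)@R).round(1)[:,1:].tolist(),((Rr-P)@R).round(1)[:,1:].tolist())
E=onz("wrist",[(281,11.5)],139.8,c);print("end in tool",((E-P)@R).round(1),E.round(1))
B=onz("wrist",[(355,40),(352.5,80),(349,120),(345.5,160),(342,200)],12,c);print("base edge",B.round(1).tolist())
k=np.polyfit(B[:,1],B[:,0],1);print("yaw",90-np.degrees(np.arctan(k[0])))
print("end edge",onz("wrist",[(330,216.5)],12,c).round(1)," rail outer",onz("wrist",[(338.5,40),(335.5,80)],42,c).round(1).tolist())
plan([(596,-147,130,-2.8,3)])
```

```text
strap [[573.5, -37.8, 140.3], [573.0, -54.1, 141.0], [572.5, -71.2, 142.0]] [[603.0, -38.1, 140.3], [601.9, -54.3, 141.0], [599.2, -71.3, 142.0]] [[-15.8, -102.6], [-16.1, -86.3], [-16.5, -69.2]] [[13.7, -102.6], [12.8, -86.3], [10.2, -69.2]]
end in tool [[  -4.    -1.  -113.8]] [[588.3 -26.8 139.8]]
base edge [[647.8, -8.9, 12.0], [647.3, -40.1, 12.0], [646.0, -73.0, 12.0], [644.7, -108.0, 12.0], [643.4, -145.5, 12.0]]
yaw 88.04206101717241
end edge [[ 632.7 -161.8   12. ]]  rail outer [[629.2, -15.8, 42.0], [628.0, -43.4, 42.0]]
[[0.0026, 0.0016, 0.0037, 1.0], [0.0026, 0.0016, 0.0036, 1.0], [0.0026, 0.0017, 0.0036, 1.0], [0.0, 0.0, 0.0, 0.0], [0.0, 0.0, 0.0, 0.0]]
```

Run:
```python
from h import *
plan([(599,-128,70,-2.4,4)])
```

```text
[[0.0169, 0.002, -0.0022, 0.6], [0.0169, 0.002, -0.0022, 0.6], [0.0169, 0.002, -0.0022, 0.6], [0.0169, 0.0019, -0.0022, 0.6], [0.0, 0.0, 0.0, 0.0]]
```

Emit:
move_arm([
  [0.017, 0.002, -0.002, 0.6],
  [0.017, 0.002, -0.002, 0.6],
  [0.017, 0.002, -0.002, 0.6],
  [0.017, 0.002, -0.002, 0.6],
  [0, 0, 0, 0],
])

```text
clock: 9.0
tool_pos: [595.7, -130.5, 63.5]
eef_rot: [-0.489, -0.506, -0.487, 0.518]
contact_force: [-0.8, -0.4, -3.3]
width: 28.0
```

Emit:
move_arm([
  [0, 0, 0, 0],
  [0, 0, 0, 0],
  [0, 0, 0, 0],
  [0, 0, 0, 0],
  [0, 0, 0, 0],
])

```text
clock: 9.62
tool_pos: [596.9, -131.6, 65.2]
eef_rot: [-0.489, -0.507, -0.486, 0.518]
contact_force: [0.0, -0.3, -4.2]
width: 27.7
```

Run:
```python
from h import *
P,R,s=pose();c=cam("wrist");print(P.round(1),yaw(R).round(1),R[:,0].round(3),s["contact_force"],s["width"],s["clock"])
a,d=bot.grab_frame("wrist");P2,R2,_=pose();print((P2-P).round(1))
np.savez("f2.npz",a=a,d=d,P=P,R=R)
cv2.imwrite("pics/w4.png",cv2.resize(a[:260,150:450,::-1],(780,676))[:600])
```

```text
[ 596.9 -131.6   65.2] -2.8 [-0.008 -0.015 -1.   ] [ 0.01427129 -0.25726494 -4.23426117] 27.70086582601814 9.625
[0. 0. 0.]
```

View pics/w4.png

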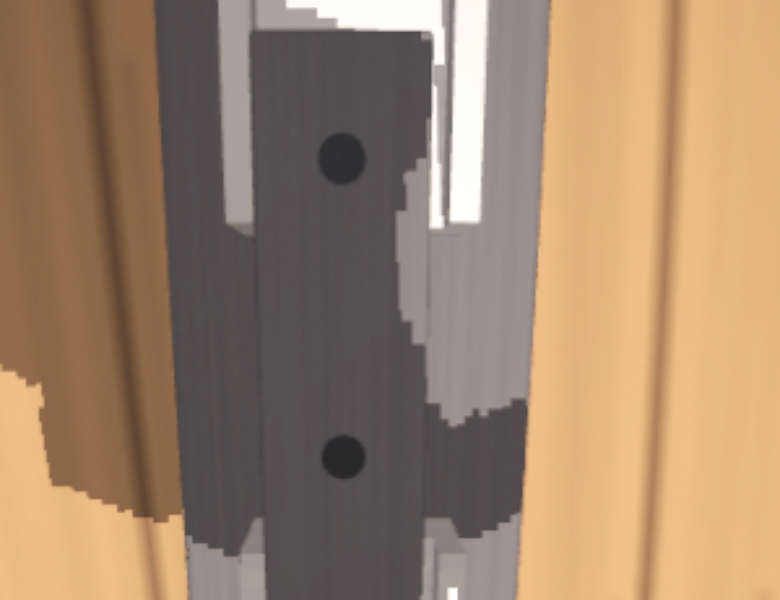

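The strap's plain end is at crop (341,35). It is above the clamp-side rest, whose rails have outer edges at crop columns 219/488 and end at row 222. The strap sits a little left (toward the robot) of the rails' middle.

Run:
```python
from h import *
f=np.load("f2.npz");P,R=f["P"],f["R"]
p=bot.camera_params("wrist");T=np.array(p["tool_from_camera"]);K,d,_,_=cam("wrist");c=(K,d,R@T[:3,:3],R@T[:3,3]+P)
X=cloud("wrist",f["d"],c)
px=lambda l:[(150+(u+.5)/2.6-.5,(v+.5)/2.6-.5) for u,v in l]
zs=[(v,X[v,275].round(1).tolist()) for v in(16,40,90,120,170,200,225)];print(zs)
print("rail z",[X[v,u].round(1).tolist() for u,v in((236,40),(332,60))])
l=onz("wrist",px([(219,2),(226,222)]),42,c);r=onz("wrist",px([(488,2),(481,222)]),42,c);print("rails",l.round(1).tolist(),r.round(1).tolist(),((l+r)/2).round(1).tolist())
bl=onz("wrist",px([(160,60),(185,520)]),12,c);br=onz("wrist",px([(546,60),(520,520)]),12,c);print("base",bl.round(1).tolist(),br.round(1).tolist(),((bl+br)/2).round(1).tolist())
z=lambda y:np.interp(y,[q[1][1] for q in zs][::-1],[q[1][2] for q in zs][::-1])
for row,ul,ur in((35,251,432),(220,255,429),(590,266,425)):
    zz=X[int(row/2.6)+1,275,2];s=onz("wrist",px([(ul,row),(ur,row)]),zz,c);print("strap",s.round(1).tolist(),s.mean(0).round(1),((s.mean(0)-P)@R).round(1))
```

```text
[(16, [598.9, -19.8, 68.4]), (40, [598.4, -29.3, 69.1]), (90, [597.3, -49.6, 70.7]), (120, [596.6, -62.3, 69.6]), (170, [595.4, -84.8, 70.4]), (200, [594.6, -99.3, 70.4]), (225, [593.9, -112.0, 70.6])]
rail z [[578.3, -22.2, 42.9], [626.7, -33.9, 41.8]]
rails [[578.6, -3.8, 42.0], [576.6, -43.7, 42.0]] [[629.7, -6.4, 42.0], [628.0, -46.2, 42.0]] [[604.2, -5.1, 42.0], [602.3, -45.0, 42.0]]
base [[560.1, -4.6, 12.0], [554.8, -113.8, 12.0]] [[648.1, -9.0, 12.0], [643.1, -117.9, 12.0]] [[604.1, -6.8, 12.0], [599.0, -115.8, 12.0]]
strap [[586.9, -18.1, 68.6], [616.0, -19.6, 68.6]] [601.5 -18.8  68.6] [  -5.    -1.  -112.8]
strap [[585.6, -46.5, 69.5], [614.8, -48.0, 69.5]] [600.2 -47.2  69.5] [ -5.5  -0.9 -84.4]
strap [[582.6, -112.2, 71.1], [612.6, -113.6, 71.1]] [ 597.6 -112.9   71.1] [ -6.1  -0.3 -18.7]
```

Run:
```python
from h import *
plan([(600.7,-88.8,65,-3,5)])
```

```text
[[-0.0001, 0.0003, -0.0086, 0.0], [-0.0001, 0.0003, -0.0086, 0.0], [-0.0001, 0.0003, -0.0086, 0.0], [-0.0001, 0.0003, -0.0086, 0.0], [-0.0001, 0.0003, -0.0086, 0.0]]
```

Emit:
move_arm([
  [0, 0.0004, -0.009, 0],
  [0, 0.0004, -0.009, 0],
  [0, 0.0003, -0.009, 0],
  [0, 0.0003, -0.008, 0],
  [0, 0.0003, -0.007, 0],
])

```text
clock: 10.3
tool_pos: [601.0, -86.0, 64.6]
eef_rot: [-0.489, -0.507, -0.486, 0.517]
contact_force: [0.0, -0.3, -3.3]
width: 27.5
```

Emit:
move_arm([
  [0, 0, 0, 0],
  [0, 0, 0, 0],
  [0, 0, 0, 0],
  [0, 0, 0, 0],
  [0, 0, 0, 0],
])

```text
clock: 10.92
tool_pos: [600.9, -86.5, 64.5]
eef_rot: [-0.489, -0.507, -0.486, 0.518]
contact_force: [-0.3, -0.8, -3.1]
width: 27.4
```

Run:
```python
from h import *
P,R,s=pose();print(P.round(1),yaw(R).round(1),R[:,0].round(3),s["contact_force"],s["width"],s["clock"])
plan([(600.7,-88.8,40,-3,5)])
```

```text
[600.9 -86.5  64.5] -2.8 [-0.008 -0.014 -1.   ] [-0.32591054 -0.7709382  -3.09679157] 27.44156338193859 10.925
[[0.0049, 0.0, 0.0004, 0.0], [0.0049, 0.0, 0.0004, 0.0], [0.0049, 0.0, 0.0004, 0.0], [0.0049, 0.0, 0.0004, 0.0], [0.0049, 0.0, 0.0004, 0.0]]
```

Emit:
move_arm([
  [0.005, 0, 0.0004, 0],
  [0.005, 0, 0.0004, 0],
  [0.005, 0, 0.0004, 0],
  [0.005, 0, 0.0004, 0],
  [0.005, 0, 0.0004, 0],
])

```text
clock: 11.55
tool_pos: [600.6, -89.2, 37.8]
eef_rot: [-0.489, -0.507, -0.486, 0.518]
contact_force: [-0.9, -0.2, -3.5]
width: 27.9
```

Run:
```python
from h import *
P,R,s=pose();print(P.round(1),yaw(R).round(1),R[:,0].round(3),s["contact_force"],s["width"],s["clock"])
plan([(600.7,-88.8,34,-3,3)])
```

```text
[600.6 -89.2  37.8] -2.8 [-0.008 -0.014 -1.   ] [-0.88506515 -0.20867977 -3.46874447] 27.88577658712993 11.55
[[0.0013, 0.0, -0.0002, 0.1], [0.0013, 0.0, -0.0002, 0.1], [0.0013, 0.0, -0.0002, 0.1], [0.0, 0.0, 0.0, 0.0], [0.0, 0.0, 0.0, 0.0]]
```

Emit:
move_arm([
  [0.002, 0, 0, 0],
  [0.0015, 0, 0, 0],
  [0.001, 0, 0, 0],
  [0, 0, 0, 0],
  [0, 0, 0, 0],
])

```text
clock: 12.18
tool_pos: [600.4, -89.4, 33.3]
eef_rot: [-0.489, -0.507, -0.486, 0.518]
contact_force: [-0.3, 0.4, -3.1]
width: 27.3
```

Emit:
move_arm([
  [0.001, 0, 0, 0],
  [0.0005, 0, 0, 0],
  [0, 0, 0, 0],
  [0, 0, 0, 0],
  [0, 0, 0, 0],
])

```text
clock: 12.8
tool_pos: [600.5, -89.5, 32.9]
eef_rot: [-0.489, -0.507, -0.486, 0.518]
contact_force: [-1.2, 0.1, 1.0]
width: 27.8
```

Emit:
move_arm([
  [0.001, 0, 0, 0],
  [0.001, 0, 0, 0],
  [0, 0, 0, 0],
  [0, 0, 0, 0],
  [0, 0, 0, 0],
])

```text
clock: 13.42
tool_pos: [600.5, -89.4, 32.9]
eef_rot: [-0.489, -0.507, -0.486, 0.518]
contact_force: [-1.7, 0.5, 3.1]
width: 27.6
```

Emit:
move_arm([
  [0, 0, 0, 0],
  [0, 0, 0, 0],
  [0, 0, 0, 0],
  [0, 0, 0, 0],
  [0, 0, 0, 0],
], gripper=0.4)

```text
clock: 14.05
tool_pos: [602.4, -89.6, 32.7]
eef_rot: [-0.49, -0.508, -0.485, 0.517]
contact_force: [-0.1, 0.5, -0.2]
width: 51.1
```

Emit:
move_arm([
  [-0.01, 0, 0, 0],
  [-0.02, 0, 0, 0],
  [-0.03, 0, 0.0005, 0],
  [-0.03, 0, 0.001, 0],
  [-0.02, 0, 0.001, 0],
])

```text
clock: 14.68
tool_pos: [602.6, -90.4, 149.8]
eef_rot: [-0.49, -0.508, -0.484, 0.517]
contact_force: [-0.3, 0.6, -0.5]
width: 51.3
```

Run:
```python
from h import *
P,R,s=pose();c=cam("wrist");print(P.round(1),yaw(R).round(1),R[:,0].round(3),s["contact_force"],s["width"],s["clock"])
a,d=bot.grab_frame("wrist");t,dt=bot.grab_frame("top")
np.savez("f3.npz",a=a,d=d,P=P,R=R,t=t,dt=dt)
X=cloud("wrist",d,c)
o=np.array([601.3,-65]);ax=np.array([.0468,.9989]);q=X[...,:2]-o;u=q@ax;v=q@np.array([-ax[1],ax[0]])
for x in range(-100,100,10):
    k=(abs(u-x)<4)&(abs(v)<8);print(x,np.nanmedian(X[...,2][k]).round(1) if k.sum()>5 else None,end="; ")
cv2.imwrite("pics/w5.png",a[...,::-1])
```

```text
[602.6 -90.4 149.8] -2.9 [-0.003 -0.015 -1.   ] [-0.30630429  0.61433276 -0.51229797] 51.3211167592215 14.675
-100 46.1; -90 48.2; -80 39.8; -70 38.7; -60 38.8; -50 38.8; -40 38.8; -30 38.6; -20 38.7; -10 239.1; 0 249.5; 10 38.9; 20 38.8; 30 38.7; 40 38.5; 50 38.8; 60 38.8; 70 38.8; 80 38.6; 90 38.4;
```

View pics/w5.png

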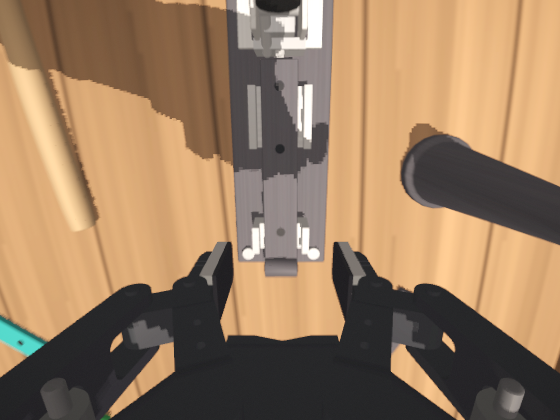

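The strap is seated flat: its top reads 38.7 along the whole bar, the eye (48) is at the end away from the clamp (280,267), and it lies between the rails at (262–298). Next is the handle.

Run:
```python
from h import *
plan([(602,-85,205,-2.7,2),(612,163.3,205,-2.7,6),(612,163.3,150,-2.7,2)])
```

```text
[[-0.0272, -0.0011, -0.0024, -0.1], [-0.0272, -0.0011, -0.0024, -0.1], [-0.0006, -0.0003, -0.0414, -0.0], [-0.0006, -0.0003, -0.0414, -0.0], [-0.0006, -0.0003, -0.0414, -0.0]]
[[-0.0006, -0.0003, -0.0414, -0.0], [-0.0006, -0.0003, -0.0414, -0.0], [-0.0006, -0.0003, -0.0414, -0.0], [0.0275, -0.0, -0.0004, -0.0], [0.0275, -0.0, -0.0004, -0.0]]
```

Emit:
move_arm([
  [-0.028, 0, 0, 0],
  [-0.028, 0, 0, 0],
  [-0.001, 0, -0.042, 0],
  [-0.001, 0, -0.042, 0],
  [-0.001, 0, -0.042, 0],
])

```text
clock: 15.4
tool_pos: [609.3, 33.4, 210.4]
eef_rot: [-0.49, -0.51, -0.48, 0.519]
contact_force: [0.3, 0.5, 0.3]
width: 51.3
```

Emit:
move_arm([
  [-0.001, 0, -0.042, 0],
  [-0.001, 0, -0.042, 0],
  [-0.001, 0, -0.035, 0],
  [0, 0, 0, 0],
  [0, 0, 0, 0],
])

```text
clock: 16.02
tool_pos: [613.6, 160.5, 210.2]
eef_rot: [-0.49, -0.508, -0.483, 0.518]
contact_force: [0.1, -0.7, -0.5]
width: 51.1
```

Run:
```python
from h import *
P,R,s=pose();c=cam("wrist");print(P.round(1),yaw(R).round(1),R[:,0].round(3),s["contact_force"],s["width"],s["clock"])
a,d=bot.grab_frame("wrist");X=cloud("wrist",d,c)
o=np.array([601.3,-65]);ax=np.array([.0468,.9989]);q=X[...,:2]-o;u=q@ax;v=q@np.array([-ax[1],ax[0]])
for x in range(190,270,10):
    k=(abs(u-x)<4)&(abs(v)<40)&(X[...,2]>60)&(X[...,2]<150)
    if k.sum()>5: print(x,"ymid",(np.nanpercentile(v[k],3)+np.nanpercentile(v[k],97))/2,"w",np.ptp(v[k]).round(1),"ztop",np.nanpercentile(X[...,2][k],95).round(1))
plan([(612,163.3,130,-2.7,3),(612,163.3,96,-2.7,2)])
cv2.imwrite("pics/w6.png",a[...,::-1])
```

```text
[613.6 160.5 210.2] -3.0 [-0.003 -0.017 -1.   ] [ 0.09056922 -0.65582794 -0.4757443 ] 51.08394197180636 16.025
190 ymid -0.4029083403952365 w 19.3 ztop 110.5
200 ymid -0.43236604712164084 w 18.9 ztop 115.1
210 ymid -0.4371313846649265 w 19.2 ztop 119.3
220 ymid -0.17294442548317246 w 18.8 ztop 123.9
230 ymid -0.6393470176978839 w 19.8 ztop 128.2
240 ymid -0.3700943247328974 w 19.4 ztop 132.6
250 ymid -0.42222140840254685 w 19.5 ztop 135.9
260 ymid -0.05691581934665324 w 16.3 ztop 128.0
[[0.0267, -0.0005, -0.0011, -0.1], [0.0267, -0.0005, -0.0011, -0.1], [0.0267, -0.0005, -0.0011, -0.1], [0.017, 0.0, -0.0003, -0.0], [0.017, 0.0, -0.0003, -0.0]]
```

View pics/w6.png

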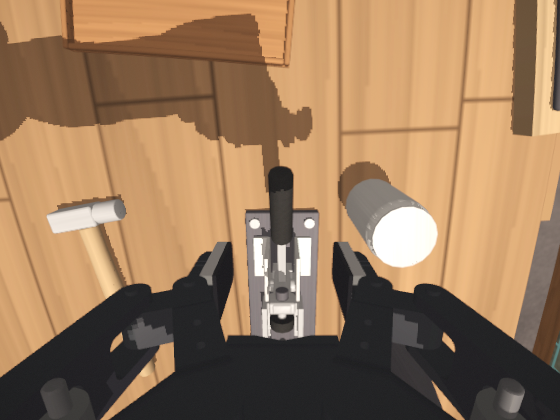

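Handle: the grip is at (281,200), within 1 mm of the model's place. The tin, at (400,236), is clear of the narrowed fingers.

Emit:
move_arm([
  [0.027, -0.0005, -0.001, 0],
  [0.027, -0.0005, -0.001, 0],
  [0.027, -0.0005, -0.001, 0],
  [0.02, 0, 0, 0],
  [0.014, 0, 0, 0],
])

```text
clock: 16.7
tool_pos: [614.2, 153.1, 94.2]
eef_rot: [-0.489, -0.511, -0.479, 0.52]
contact_force: [-0.1, 0.4, 0.3]
width: 51.0
```

Run:
```python
from h import *
P,R,s=pose();print(P.round(1),yaw(R).round(1),R[:,0].round(3),s["contact_force"],s["width"],s["clock"])
plan([(612,163.3,96,-2.7,2)])
```

```text
[614.2 153.1  94.2] -3.7 [ 0.001 -0.019 -1.   ] [-0.09930211  0.40426786  0.3289106 ] 51.04782954082686 16.7
[[-0.001, -0.0014, -0.005, -0.5], [-0.001, -0.0014, -0.005, -0.5], [0.0, 0.0, 0.0, 0.0], [0.0, 0.0, 0.0, 0.0], [0.0, 0.0, 0.0, 0.0]]
```

Emit:
move_arm([
  [-0.001, -0.001, -0.006, -0.3],
  [0, -0.001, -0.004, -0.3],
  [0, 0, 0, 0],
  [0, 0, 0, 0],
  [0, 0, 0, 0],
])

```text
clock: 17.32
tool_pos: [614.0, 163.0, 96.9]
eef_rot: [-0.492, -0.51, -0.481, 0.517]
contact_force: [0.2, -0.6, 0.1]
width: 51.2
```

Emit:
move_arm([
  [0, 0, 0, 0],
  [0, 0, 0, 0],
  [0, 0, 0, 0],
  [0, 0, 0, 0],
  [0, 0, 0, 0],
], gripper=1.0)

```text
clock: 17.95
tool_pos: [612.4, 163.0, 97.3]
eef_rot: [-0.491, -0.509, -0.481, 0.518]
contact_force: [-2.0, -0.7, 0.8]
width: 18.2
```

```bash
cat >> h.py <<'E'
O=np.array([601.3,-65,0]);AX=np.array([.0468,.9989,0])
def fx(P,R): 
    G=P-19*R[:,0]; x=(G-O)@AX; return x,G[2],np.hypot(x-119,G[2]-66),1.15-np.arctan2(x-119,G[2]-66)
def arc(q1,n,r=None,steps=()):
    P,R,s=pose();x,z,rr,q0=fx(P,R);r=r or rr
    print("P",P.round(1),"yaw",yaw(R).round(1),"tilt",R[:,0].round(3),"fx,z,r,q",np.round([x,z,rr,q0],2),"F",np.round(s["contact_force"],1),"T",np.round(s["torque"],1),"w",round(s["width"],1),"t",s["clock"])
    rows=[];px,pz=x,z
    for q in np.linspace(q0,q1,n+1)[1:]:
        nx,nz=119+r*np.sin(1.15-q),66+r*np.cos(1.15-q)
        d=(nx-px)*AX+np.array([0,0,nz-pz]);rows.append((R.T@d/1000).round(4).tolist()+[0]);px,pz=nx,nz
    for i in range(0,n,5):print(rows[i:i+5])
E
python3 -c "
from h import *
arc(.75,10,120)"
```

```text
P [612.4 163.   97.3] yaw -3.1 tilt [ 0.    -0.019 -1.   ] fx,z,r,q [2.2867e+02 1.1631e+02 1.2065e+02 1.0000e-02] F [-2.  -0.7  0.8] T [0.  0.1 0. ] w 18.2 t 17.95
[[-0.0076, 0.0, 0.0047, 0], [-0.0075, 0.0, 0.0047, 0], [-0.0072, 0.0, 0.0053, 0], [-0.0068, 0.0001, 0.0058, 0], [-0.0063, 0.0001, 0.0063, 0]]
[[-0.0058, 0.0001, 0.0067, 0], [-0.0053, 0.0001, 0.0071, 0], [-0.0048, 0.0001, 0.0075, 0], [-0.0042, 0.0001, 0.0078, 0], [-0.0036, 0.0001, 0.0081, 0]]
```

Emit:
move_arm([
  [-0.0076, 0, 0.0047, 0],
  [-0.0075, 0, 0.0047, 0],
  [-0.0072, 0, 0.0053, 0],
  [-0.0068, 0, 0.0058, 0],
  [-0.0063, 0, 0.0063, 0],
])

```text
clock: 18.58
tool_pos: [611.1, 134.7, 133.5]
eef_rot: [-0.491, -0.509, -0.481, 0.518]
contact_force: [3.0, -3.0, -10.2]
width: 18.0
```

```bash
python3 -c "
from h import *
arc(.8,5,120)"
```

```text
P [611.1 134.7 133.5] yaw -3.1 tilt [ 0.    -0.019 -1.   ] fx,z,r,q [200.34 152.45 118.7    0.4 ] F [  3.   -3.  -10.2] T [-0.4 -0.6 -0. ] w 18.0 t 18.575
[[-0.0072, 0.0001, 0.0066, 0], [-0.0056, 0.0001, 0.0079, 0], [-0.0049, 0.0001, 0.0084, 0], [-0.0042, 0.0001, 0.0087, 0], [-0.0035, 0.0001, 0.0091, 0]]
```

Emit:
move_arm([
  [-0.0062, 0, 0.0072, 0],
  [-0.0055, 0, 0.0079, 0],
  [-0.0049, 0, 0.0084, 0],
  [-0.0042, 0, 0.0087, 0],
  [-0.0034, 0, 0.0091, 0],
])

```text
clock: 19.2
tool_pos: [608.7, 87.5, 159.1]
eef_rot: [-0.492, -0.508, -0.48, 0.52]
contact_force: [3.5, -2.1, -10.0]
width: 17.4
```

```bash
python3 -c "
from h import *
arc(1.17,5,120)"
```

```text
P [608.7  87.5 159.1] yaw -3.2 tilt [-0.    -0.024 -1.   ] fx,z,r,q [153.16 178.11 117.2    0.85] F [  3.5  -2.1 -10. ] T [-0.  -0.8  0.4] w 17.4 t 19.2
[[-0.0045, 0.0001, 0.0066, 0], [-0.0013, 0.0001, 0.0075, 0], [-0.0009, 0.0001, 0.0075, 0], [-0.0004, 0.0001, 0.0076, 0], [0.0001, 0.0001, 0.0076, 0]]
```

Emit:
move_arm([
  [-0.003, 0, 0.0068, 0],
  [-0.0013, 0, 0.0075, 0],
  [-0.0009, 0, 0.0076, 0],
  [-0.0004, 0, 0.0078, 0],
  [0.0001, 0, 0.008, 0],
])

```text
clock: 19.82
tool_pos: [606.5, 48.4, 168.0]
eef_rot: [-0.492, -0.508, -0.48, 0.519]
contact_force: [0.4, -0.5, -1.1]
width: 0.0
```

```bash
python3 -c "
from h import *
arc(1.2,5,119)"
```

```text
P [606.5  48.4 168. ] yaw -3.2 tilt [ 0.001 -0.022 -1.   ] fx,z,r,q [113.96 186.95 121.05   1.19] F [ 0.4 -0.5 -1.1] T [-0. -0.  0.] w 0.0 t 19.825
[[0.0021, -0.0, 0.0001, 0], [0.0, 0.0, 0.0002, 0], [0.0, 0.0, 0.0002, 0], [0.0, 0.0, 0.0002, 0], [0.0, 0.0, 0.0002, 0]]
```

The fingers read 0, so the handle slipped out of the pinch. I'll find it from depth.

Run:
```python
from h import *
for n in("scene","wrist","top"):
    c=cam(n);a,d=bot.grab_frame(n);X=cloud(n,d,c)
    np.savez("g_%s.npz"%n,a=a,d=d)
    q=X-O;u=q@AX;v=q@np.array([-AX[1],AX[0],0]);z=X[...,2]
    dark=(a.max(2)<90)
    print(n)
    for lo in range(70,250,10):
        k=(abs(v)<9)&(z<225)&(z>lo)&(z<=lo+10)&(u>30)&(u<280)
        if k.sum()>3: print(lo,k.sum(),"u %.0f..%.0f v %.0f..%.0f"%(u[k].min(),u[k].max(),v[k].min(),v[k].max()),end="; ")
    print()
b=np.load("g_scene.npz")["a"];p=proj("scene",[[606,40,120]])[0].astype(int);print(p)
x0,y0=p[0]-70,p[1]-60
cv2.imwrite("pics/s2.png",cv2.resize(b[y0:y0+105,x0:x0+140,::-1],(800,600),interpolation=cv2.INTER_CUBIC))
```

```text
scene
70 61 u 35..128 v -8..9; 80 15 u 47..132 v -7..2; 90 11 u 120..136 v -7..1; 100 13 u 125..140 v -8..-1; 110 10 u 129..143 v -7..1; 120 12 u 133..145 v -7..1; 130 4 u 138..155 v -8..-5; 140 7 u 139..158 v -9..-3; 150 8 u 141..162 v -9..2; 160 7 u 147..165 v -9..3; 170 15 u 120..173 v -9..1; 180 14 u 122..175 v -8..2; 190 15 u 121..181 v -9..4; 200 41 u 163..183 v -9..8; 
wrist
70 148 u 113..124 v -9..9; 80 13 u 118..121 v -4..3; 90 21 u 121..126 v -4..3; 100 17 u 126..129 v -4..3; 110 31 u 130..134 v -4..4; 120 11 u 134..136 v -4..3; 140 62 u 141..148 v -8..9; 150 96 u 144..152 v -9..9; 160 119 u 148..157 v -9..8; 170 348 u 119..161 v -9..9; 180 532 u 119..165 v -9..9; 190 650 u 119..185 v -9..9; 200 3129 u 102..185 v -9..9; 210 1113 u 101..128 v -9..9; 220 367 u 105..126 v -9..9; 
top
70 36 u 35..82 v -7..9; 
[293 246]
```

View pics/s2.png

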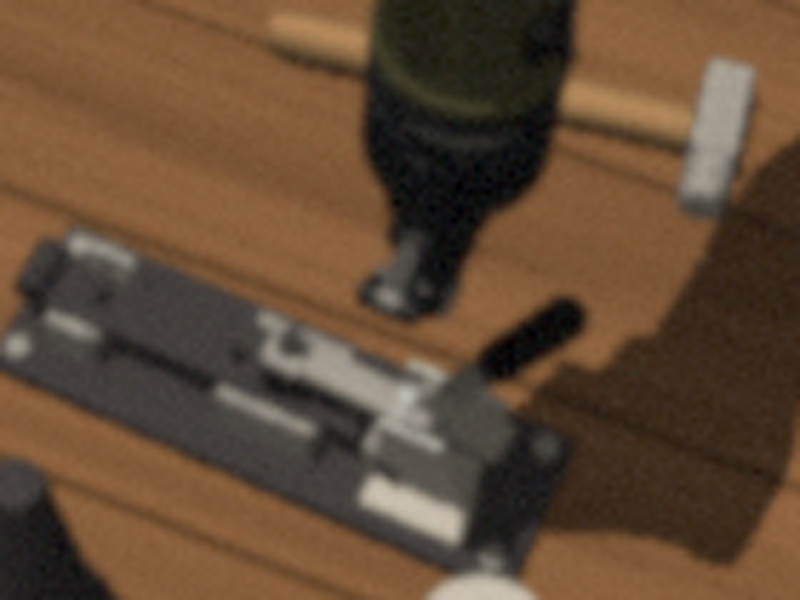

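The scene crop shows the handle (535,335) leaning back at q≈0.74. The arm and pad (290,350) are lowered onto the strap, but not over centre. The pinch slips at about 10 N, so I'll push with shut fingers from behind the handle instead.

Emit:
move_arm([
  [-0.03, 0, 0, 0],
  [-0.045, 0, 0, 0],
  [0, 0, -0.055, 0],
  [0, 0, -0.06, 0],
  [0, 0, 0, 0],
])

```text
clock: 20.6
tool_pos: [613.0, 170.1, 242.2]
eef_rot: [-0.491, -0.509, -0.481, 0.519]
contact_force: [0.3, -0.7, 0.0]
width: 0.1
```

Run:
```python
from h import *
P,R,s=pose();print(P.round(1),yaw(R).round(1),R[:,0].round(3),(P-O)@AX,s["clock"],s["contact_force"])
plan([(612.3,165,190,-2.7,3)])
```

```text
[613.  170.1 242.2] -3.2 [-0.    -0.019 -1.   ] 235.43728597078172 20.6 [ 0.2628557  -0.70544603  0.03261828]
[[0.0174, -0.0002, 0.0014, -0.2], [0.0174, -0.0002, 0.0014, -0.2], [0.0174, -0.0002, 0.0014, -0.2], [0.0, 0.0, 0.0, 0.0], [0.0, 0.0, 0.0, 0.0]]
```

Emit:
move_arm([
  [0.02, 0, 0.001, 0],
  [0.02, 0, 0.001, 0],
  [0.017, 0, 0.001, 0],
  [0, 0, 0.01, 0],
  [0, 0, 0.01, 0],
])

```text
clock: 21.22
tool_pos: [611.5, 145.9, 184.8]
eef_rot: [-0.492, -0.508, -0.482, 0.518]
contact_force: [0.8, -0.1, 0.7]
width: 0.0
```

Emit:
move_arm([
  [0, 0, 0.008, 0],
  [0, 0, 0.008, 0],
  [0, 0, 0.008, 0],
  [0, 0, 0.007, 0],
  [0, 0, 0.006, 0],
])

```text
clock: 21.85
tool_pos: [611.2, 107.6, 188.5]
eef_rot: [-0.492, -0.511, -0.481, 0.515]
contact_force: [-0.1, 2.3, 1.1]
width: 0.2
```

Run:
```python
from h import *
P,R,s=pose();print(P.round(1),yaw(R).round(1),R[:,0].round(3),(P-O)@AX,s["clock"],s["contact_force"],s["torque"])
```

```text
[611.2 107.6 188.5] -3.0 [ 0.006 -0.015 -1.   ] 172.83583354698064 21.85 [-0.0636605   2.2826897   1.08303607] [ 0.4522572   0.02561792 -0.01212853]
```

Emit:
move_arm([
  [0.001, -0.001, 0.007, 0],
  [0.001, -0.001, 0.006, 0],
  [0, 0, 0.006, 0],
  [0, 0, 0.005, 0],
  [0, 0, 0.004, 0],
])

```text
clock: 22.48
tool_pos: [606.9, 75.6, 186.2]
eef_rot: [-0.492, -0.51, -0.481, 0.517]
contact_force: [-0.8, -0.3, -0.2]
width: 0.2
```

Run:
```python
from h import *
P,R,s=pose();print(P.round(1),yaw(R).round(1),R[:,0].round(3),(P-O)@AX,s["clock"],s["contact_force"],s["torque"])
```

```text
[606.9  75.6 186.2] -3.1 [ 0.004 -0.018 -1.   ] 140.70090918875988 22.475 [-0.82095648 -0.34723994 -0.2376734 ] [-0.01721764 -0.02946344 -0.09949815]
```

Emit:
move_arm([
  [0, 0, -0.015, 0],
  [0, 0, -0.02, 0],
  [-0.005, 0, -0.03, 0],
  [-0.01, 0, -0.02, 0],
  [0, 0, 0, 0],
])

```text
clock: 23.1
tool_pos: [611.1, 169.6, 199.8]
eef_rot: [-0.492, -0.509, -0.482, 0.515]
contact_force: [0.0, -0.6, 0.4]
width: 0.1
```

Run:
```python
from h import *
P,R,s=pose();print(P.round(1),(P-O)@AX,s["clock"],s["contact_force"])
for n in("scene","wrist"):
    c=cam(n);a,d=bot.grab_frame(n);X=cloud(n,d,c)
    np.savez("g_%s.npz"%n,a=a,d=d)
    q=X-O;u=q@AX;v=q@np.array([-AX[1],AX[0],0]);z=X[...,2]
    for lo in range(70,220,10):
        k=(abs(v)<12)&(z>lo)&(z<=lo+10)&(u>30)&(u<175)
        if k.sum()>3: print(lo,k.sum(),"u %.0f..%.0f"%(u[k].min(),u[k].max()),end="; ")
    print()
b=np.load("g_scene.npz")["a"]
cv2.imwrite("pics/s3.png",cv2.resize(b[186:186+105,223:223+140,::-1],(800,600),interpolation=cv2.INTER_CUBIC))
```

```text
[611.1 169.6 199.8] 234.84309697204614 23.1 [ 0.0053929  -0.63560095  0.40387202]
70 43 u 36..150; 80 8 u 113..125; 90 11 u 112..125; 100 11 u 111..125; 110 10 u 111..125; 120 11 u 111..124; 140 10 u 111..128; 150 13 u 110..127; 160 16 u 109..127; 170 15 u 109..127; 180 15 u 112..127; 190 14 u 111..127; 200 18 u 110..127; 210 51 u 109..127; 
110 32 u 125..127; 120 56 u 125..127; 130 59 u 125..127;
```

View pics/s3.png

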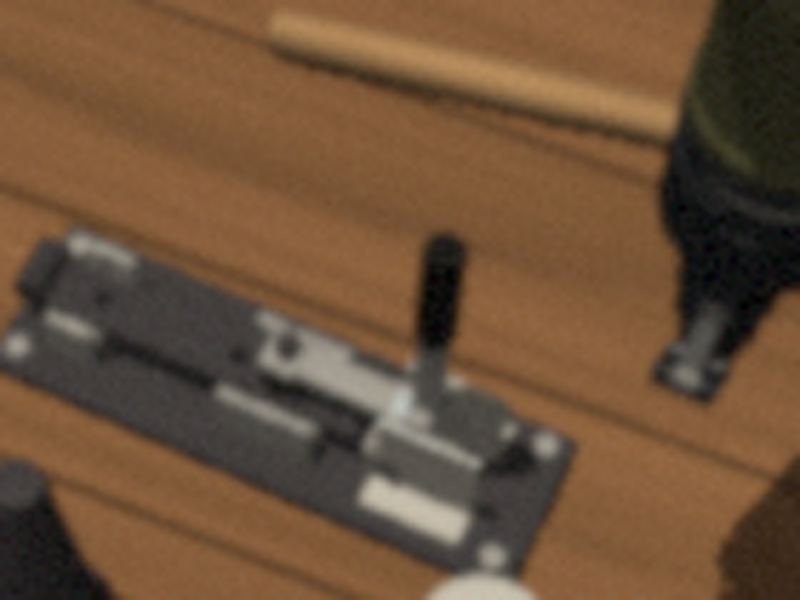

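The handle now stands upright (435,300): u is 110–127 from z 80 to 216, so it is on its stop. It has been free since 22.5 s. I'll go over its top to the nest side, which takes more than another second, and then push it open.

Emit:
move_arm([
  [-0.03, 0, 0, 0],
  [-0.03, 0, 0, 0],
  [0, 0, 0, 0],
  [0, 0, 0, 0],
  [0, 0, 0.03, 0],
])

```text
clock: 23.82
tool_pos: [606.7, 131.8, 257.6]
eef_rot: [-0.49, -0.507, -0.48, 0.521]
contact_force: [0.1, -0.7, -0.1]
width: -0.2
```

Run:
```python
from h import *
P,R,s=pose();print(P.round(1),(P-O)@AX,s["clock"],s["contact_force"])
plan([(604.9,5,262,-2.7,5),(604.9,5,180,-2.7,4)])
```

```text
[606.7 131.8 257.6] 196.8857941593381 23.825 [ 0.06025118 -0.72944382 -0.05801594]
[[-0.0003, 0.0011, 0.0254, -0.1], [-0.0003, 0.001, 0.0254, -0.1], [-0.0003, 0.001, 0.0254, -0.1], [-0.0003, 0.0009, 0.0254, -0.1], [-0.0003, 0.0009, 0.0254, -0.1]]
[[0.0205, 0.0001, -0.0005, -0.0], [0.0205, 0.0001, -0.0005, -0.0], [0.0205, 0.0001, -0.0005, -0.0], [0.0205, 0.0001, -0.0005, -0.0], [0.0, 0.0, 0.0, 0.0]]
```

Emit:
move_arm([
  [-0.0005, 0.001, 0.025, 0],
  [-0.0005, 0.001, 0.025, 0],
  [-0.0005, 0.001, 0.025, 0],
  [0, 0.001, 0.025, 0],
  [0, 0.001, 0.025, 0],
])

```text
clock: 24.45
tool_pos: [599.4, -1.2, 255.3]
eef_rot: [-0.487, -0.504, -0.482, 0.527]
contact_force: [0.3, -1.1, 0.6]
width: -0.2
```

Run:
```python
from h import *
P,R,s=pose();print(P.round(1),(P-O)@AX,s["clock"],s["contact_force"])
plan([(604.9,5,180,-2.7,5)])
```

```text
[599.4  -1.2 255.3] 63.674545462554526 24.45 [ 0.27209762 -1.09786772  0.63182257]
[[0.015, 0.0013, -0.0017, -0.2], [0.015, 0.0013, -0.0017, -0.2], [0.015, 0.0013, -0.0017, -0.2], [0.015, 0.0013, -0.0017, -0.2], [0.015, 0.0013, -0.0017, -0.2]]
```

Emit:
move_arm([
  [0.016, 0.001, -0.001, -0.3],
  [0.017, 0.001, -0.001, -0.3],
  [0.015, 0.001, -0.001, 0],
  [0.015, 0.001, -0.001, 0],
  [0.01, 0.001, -0.001, 0],
])

```text
clock: 25.08
tool_pos: [600.6, 2.2, 173.6]
eef_rot: [-0.487, -0.5, -0.486, 0.526]
contact_force: [0.4, -0.1, 0.7]
width: 0.4
```

```bash
cat >> h.py <<'E'
def push(th0,th1,n,r=110,h=11,extra=2):
    P,R,s=pose();print(P.round(1),"yaw",yaw(R).round(1),"u",((P-O)@AX).round(1),s["clock"],"F",np.round(s["contact_force"],1))
    seg=[]
    for t in np.linspace(th0,th1,n):
        u=119+r*np.sin(t)-10*np.cos(t)-h+extra;z=66+r*np.cos(t)+10*np.sin(t);X=O+AX*u;seg.append((X[0]+.4,X[1],z,-2.7,1))
    plan(seg)
E
python3 -c "
from h import *
push(0,.4,5)"
```

```text
[600.6   2.2 173.6] yaw -3.0 u 67.0 25.075 F [ 0.4 -0.1  0.7]
[[-0.0034, 0.004, -0.0329, -0.3], [-0.0008, -0.0, -0.011, -0.0], [0.0003, 0.0, -0.011, -0.0], [0.0014, 0.0, -0.0109, -0.0], [0.0025, 0.0001, -0.0107, -0.0]]
```

Emit:
move_arm([
  [-0.003, 0.004, -0.02, -0.2],
  [-0.001, 0.001, -0.012, 0],
  [0, 0, -0.01, 0],
  [0.0005, 0, -0.01, 0],
  [0.001, 0, -0.01, 0],
])

```text
clock: 25.7
tool_pos: [609.8, 69.2, 174.9]
eef_rot: [-0.489, -0.499, -0.487, 0.524]
contact_force: [0.8, -0.7, -0.8]
width: -0.0
```

```bash
python3 -c "
from h import *
push(.35,.85,5)"
```

```text
[609.8  69.2 174.9] yaw -2.8 u 134.4 25.7 F [ 0.8 -0.7 -0.8]
[[0.0021, -0.0018, -0.004, -0.1], [0.004, 0.0001, -0.0132, -0.0], [0.0056, 0.0001, -0.0126, -0.0], [0.0071, 0.0002, -0.0118, -0.0], [0.0086, 0.0002, -0.0108, -0.0]]
```

Emit:
move_arm([
  [0.002, -0.0015, -0.006, 0],
  [0.004, 0, -0.013, 0],
  [0.0055, 0, -0.0125, 0],
  [0.007, 0, -0.012, 0],
  [0.0085, 0, -0.011, 0],
])

```text
clock: 26.32
tool_pos: [610.9, 124.8, 145.0]
eef_rot: [-0.489, -0.499, -0.486, 0.525]
contact_force: [0.6, -1.7, 0.6]
width: -0.2
```

```bash
python3 -c "
from h import *
push(.9,1.16,5)"
```

```text
[610.9 124.8 145. ] yaw -2.8 u 190.1 26.325 F [ 0.6 -1.7  0.6]
[[0.0028, -0.0002, 0.0, -0.1], [0.0052, 0.0001, -0.0049, -0.0], [0.0055, 0.0001, -0.0046, -0.0], [0.0058, 0.0001, -0.0042, -0.0], [0.0061, 0.0001, -0.0038, -0.0]]
```

Emit:
move_arm([
  [0.003, 0, -0.001, 0],
  [0.005, 0, -0.005, 0],
  [0.0055, 0, -0.0045, 0],
  [0.006, 0, -0.004, 0],
  [0.006, 0, -0.004, 0],
])

```text
clock: 26.95
tool_pos: [611.1, 143.5, 118.9]
eef_rot: [-0.489, -0.499, -0.486, 0.525]
contact_force: [-10.5, -7.3, 43.1]
width: 0.0
```

```bash
python3 -c "
from h import *
push(1.15,1.17,5,extra=3)
c=cam('scene');a,d=bot.grab_frame('scene');X=cloud('scene',d,c);q=X-O;u=q@AX;v=q@np.array([-AX[1],AX[0],0]);z=X[...,2]
for lo in range(170,270,10):
    k=(abs(v)<9)&(u>lo)&(u<=lo+10)&(z>60)&(z<200)
    if k.sum()>1: print(lo,k.sum(),z[k].max().round(),np.median(z[k]).round(),end='; ')
"
```

```text
[611.1 143.5 118.9] yaw -2.8 u 208.8 26.95 F [-10.5  -7.3  43.1]
[[-0.0011, 0.0004, 0.0015, -0.1], [0.0005, 0.0, -0.0003, -0.0], [0.0005, 0.0, -0.0003, -0.0], [0.0005, 0.0, -0.0003, -0.0], [0.0005, 0.0, -0.0003, -0.0]]
170 18 105.0 100.0; 180 14 112.0 107.0; 210 7 133.0 121.0; 220 26 129.0 125.0; 230 29 136.0 129.0; 240 29 141.0 134.0; 250 17 136.0 132.0;
```

The handle is at its open stop: its top is 125–129 at u 225, as at the start. The fingers pressed on it with 43 N at the end, so I back off now.

Emit:
move_arm([
  [-0.004, 0, 0.001, 0],
  [-0.03, 0, 0, 0],
  [-0.035, 0, 0, 0],
  [-0.025, 0, 0, 0],
  [0, 0, 0.03, 0],
])

```text
clock: 27.62
tool_pos: [611.8, 118.5, 216.7]
eef_rot: [-0.49, -0.499, -0.487, 0.524]
contact_force: [-0.6, -0.8, -0.7]
width: -0.2
```

Run:
```python
from h import *
P,R,s=pose();print(P.round(1),yaw(R).round(1),s["clock"],s["contact_force"])
plan([(600.5,-88,215,-2.7,5),(600.5,-88,130,-2.7,5)])
```

```text
[611.8 118.5 216.7] -2.6 27.625 [-0.60493247 -0.75209268 -0.70406568]
[[0.0015, -0.0004, 0.0413, 0.0], [0.0015, -0.0004, 0.0413, 0.0], [0.0015, -0.0003, 0.0413, 0.0], [0.0015, -0.0003, 0.0413, 0.0], [0.0015, -0.0003, 0.0413, 0.0]]
[[0.017, 0.0004, -0.0005, -0.0], [0.017, 0.0004, -0.0005, -0.0], [0.017, 0.0004, -0.0005, -0.0], [0.017, 0.0004, -0.0005, -0.0], [0.017, 0.0004, -0.0005, -0.0]]
```

Emit:
move_arm([
  [0, 0, 0.041, 0],
  [0, 0, 0.041, 0],
  [0, 0, 0.041, 0],
  [0, 0, 0.041, 0],
  [0, 0, 0.03, 0],
], gripper=0.4)

```text
clock: 28.25
tool_pos: [603.5, -79.5, 221.7]
eef_rot: [-0.491, -0.499, -0.488, 0.522]
contact_force: [0.0, -0.1, 0.7]
width: 51.5
```

Emit:
move_arm([
  [0.017, 0, 0, 0],
  [0.017, 0, 0, 0],
  [0.017, 0, 0, 0],
  [0.015, 0, 0, 0],
  [0, 0, 0, 0],
])

```text
clock: 28.88
tool_pos: [602.1, -86.4, 153.3]
eef_rot: [-0.489, -0.5, -0.485, 0.524]
contact_force: [0.4, -0.6, 0.6]
width: 50.9
```

Run:
```python
from h import *
P,R,s=pose();c=cam("wrist");print(P.round(1),yaw(R).round(1),R[:,0].round(3),s["contact_force"],s["width"],s["clock"])
a,d=bot.grab_frame("wrist");X=cloud("wrist",d,c)
q=X-O;u=q@AX;v=q@np.array([-AX[1],AX[0],0]);z=X[...,2]
for x in range(-100,110,15):
    k=(abs(u-x)<5)&(abs(v)<40)&(z>36.5)&(z<40.5)
    if k.sum()>5: print(x,k.sum(),"v",np.percentile(v[k],[2,98]).round(1),"z",np.median(z[k]).round(1))
k=(z>43)&(z<55)&(abs(v)<20)&(u<-60);print("eye u",np.percentile(u[k],[2,98]).round(1),"v",np.percentile(v[k],[2,98]).round(1))
plan([(600.5,-88,33,-2.7,5)])
```

```text
[602.1 -86.4 153.3] -2.9 [-0.02  -0.028 -0.999] [ 0.38909059 -0.5959437   0.61073883] 50.928922691347815 28.875
-85 82 v [-15.2  13.6] z 39.0
-70 319 v [-18.1  14.4] z 38.7
-55 333 v [-14.9  16.4] z 38.8
-40 337 v [-14.6  13.8] z 38.8
-25 344 v [-14.4  14.4] z 38.7
-10 367 v [-14.3  14.1] z 38.7
5 399 v [-14.9  14.7] z 38.7
20 393 v [-14.7  14.4] z 38.7
35 450 v [-14.5  19.3] z 38.6
50 429 v [-14.3  14.6] z 38.8
65 482 v [-16.3  19.4] z 38.7
80 478 v [-13.9  15. ] z 38.6
95 145 v [-17.7  17.3] z 38.6
eye u [-97.5 -81.8] v [-15.   14.1]
[[0.0242, -0.0, -0.0004, -0.0], [0.0242, -0.0, -0.0004, -0.0], [0.0242, -0.0, -0.0004, -0.0], [0.0242, -0.0, -0.0004, -0.0], [0.0242, -0.0, -0.0004, -0.0]]
```

Emit:
move_arm([
  [0.025, 0, 0, 0],
  [0.025, 0, 0, 0],
  [0.025, 0, 0, 0],
  [0.022, 0, 0, 0],
  [0.012, 0, 0, 0],
])

```text
clock: 29.55
tool_pos: [607.1, -89.5, 47.4]
eef_rot: [-0.493, -0.504, -0.481, 0.521]
contact_force: [0.2, 0.1, 0.6]
width: 51.1
```

Run:
```python
from h import *
P,R,s=pose();print(P.round(1),yaw(R).round(1),R[:,0].round(3),s["contact_force"],s["width"],s["clock"])
plan([(600.5,-87,32.5,-2.7,2)])
```

```text
[607.1 -89.5  47.4] -2.9 [-0.006 -0.029 -1.   ] [0.20278573 0.08425467 0.59504153] 51.11336532660641 29.55
[[0.0075, -0.0033, -0.0013, -0.1], [0.0075, -0.0033, -0.0013, -0.1], [0.0, 0.0, 0.0, 0.0], [0.0, 0.0, 0.0, 0.0], [0.0, 0.0, 0.0, 0.0]]
```

Emit:
move_arm([
  [0.001, -0.0035, -0.001, 0],
  [0.002, -0.003, -0.001, 0],
  [0.005, 0, 0, 0],
  [0.005, 0, 0, 0],
  [0, 0, 0, 0],
])

```text
clock: 30.18
tool_pos: [602.0, -87.4, 35.9]
eef_rot: [-0.494, -0.505, -0.48, 0.52]
contact_force: [-0.6, -0.4, 0.1]
width: 51.3
```

Run:
```python
from h import *
P,R,s=pose();print(P.round(1),yaw(R).round(1),R[:,0].round(3),s["contact_force"],s["width"],s["clock"])
plan([(600.5,-87,32.5,-2.7,2)])
```

```text
[602.  -87.4  35.9] -2.9 [-0.002 -0.029 -1.   ] [-0.61965425 -0.43773464  0.14226933] 51.309206764218125 30.175
[[0.0017, -0.0007, -0.0002, -0.1], [0.0017, -0.0007, -0.0002, -0.1], [0.0, 0.0, 0.0, 0.0], [0.0, 0.0, 0.0, 0.0], [0.0, 0.0, 0.0, 0.0]]
```

Emit:
move_arm([
  [0.002, -0.001, 0, 0],
  [0.0015, 0, 0, 0],
  [0, 0, 0, 0],
  [0, 0, 0, 0],
  [0, 0, 0, 0],
])

```text
clock: 30.8
tool_pos: [601.2, -87.6, 32.4]
eef_rot: [-0.495, -0.505, -0.48, 0.52]
contact_force: [0.0, 0.2, -0.6]
width: 51.3
```

Emit:
move_arm([
  [0, 0, 0, 0],
  [0, 0, 0, 0],
  [0, 0, 0, 0],
  [0, 0, 0, 0],
  [0, 0, 0, 0],
], gripper=1.0)

```text
clock: 31.42
tool_pos: [601.1, -87.5, 32.8]
eef_rot: [-0.495, -0.505, -0.48, 0.52]
contact_force: [-0.7, 0.1, 2.1]
width: 27.5
```

Emit:
move_arm([
  [-0.008, 0, 0, 0],
  [-0.008, 0, 0, 0],
  [-0.007, 0, 0, 0],
  [0, 0, 0.01, 0],
  [0, 0, 0.015, 0],
])

```text
clock: 32.05
tool_pos: [599.0, -111.3, 56.9]
eef_rot: [-0.494, -0.504, -0.482, 0.519]
contact_force: [0.4, -0.3, -3.2]
width: 27.8
```

Run:
```python
from h import *
P,R,s=pose();print(P.round(1),yaw(R).round(1),R[:,0].round(3),s["contact_force"],s["width"],s["clock"])
```

```text
[ 599.  -111.3   56.9] -2.7 [-0.003 -0.028 -1.   ] [ 0.37900492 -0.28695045 -3.20919051] 27.78874126521048 32.05
```

Emit:
move_arm([
  [0, 0, 0.025, 0],
  [-0.01, 0, 0.03, 0],
  [-0.03, 0, 0, 0],
  [-0.045, 0, 0, 0],
  [-0.045, 0, 0, 0],
])

```text
clock: 32.67
tool_pos: [590.5, -174.8, 186.6]
eef_rot: [-0.489, -0.502, -0.481, 0.526]
contact_force: [0.7, 1.0, -3.5]
width: 27.6
```

Run:
```python
from h import *
P,R,s=pose();print(P.round(1),yaw(R).round(1),R[:,0].round(3),s["contact_force"],s["width"],s["clock"])
plan([(500,50,215,25,6),(529.5,353.2,160,82.5,9)])
```

```text
[ 590.5 -174.8  186.6] -3.3 [-0.017 -0.032 -0.999] [ 0.71267211  1.01901964 -3.49496323] 27.647711505420208 32.675
[[-0.0057, -0.0173, -0.0364, -4.7], [-0.0057, -0.0143, -0.0377, -4.7], [-0.0057, -0.0111, -0.0387, -4.7], [-0.0057, -0.0079, -0.0395, -4.7], [-0.0057, -0.0046, -0.04, -4.7]]
[[-0.0057, -0.0013, -0.0402, -4.7], [0.005, 0.0174, -0.0293, -6.4], [0.005, 0.0205, -0.0271, -6.4], [0.005, 0.0234, -0.0247, -6.4], [0.005, 0.026, -0.0219, -6.4]]
[[0.005, 0.0283, -0.0189, -6.4], [0.005, 0.0302, -0.0156, -6.4], [0.005, 0.0318, -0.0122, -6.4], [0.005, 0.0329, -0.0086, -6.4], [0.005, 0.0337, -0.0048, -6.4]]
```

Emit:
move_arm([
  [-0.006, -0.017, -0.036, -4.7],
  [-0.006, -0.014, -0.038, -4.7],
  [-0.006, -0.011, -0.039, -4.7],
  [-0.006, -0.008, -0.0395, -4.7],
  [-0.006, -0.005, -0.04, -4.7],
])

```text
clock: 33.3
tool_pos: [515.6, 3.5, 215.0]
eef_rot: [0.585, 0.393, 0.573, -0.42]
contact_force: [-0.8, 0.2, -4.4]
width: 27.7
```

Run:
```python
from h import *
P,R,s=pose();print(P.round(1),yaw(R).round(1),R[:,0].round(3),s["contact_force"],s["width"],s["clock"])
plan([(529.5,353.2,160,82.5,10)])
```

```text
[515.6   3.5 215. ] 19.9 [-0.008 -0.041 -0.999] [-0.83517516  0.20050377 -4.38525798] 27.715602294397826 33.3
[[0.004, 0.0133, -0.0326, -6.3], [0.004, 0.0168, -0.0309, -6.3], [0.004, 0.0201, -0.0289, -6.3], [0.004, 0.0231, -0.0266, -6.3], [0.004, 0.0258, -0.0239, -6.3]]
[[0.004, 0.0283, -0.0209, -6.3], [0.004, 0.0304, -0.0177, -6.3], [0.004, 0.0322, -0.0143, -6.3], [0.004, 0.0335, -0.0107, -6.3], [0.004, 0.0345, -0.007, -6.3]]
```

Emit:
move_arm([
  [0.003, 0.013, -0.033, -6.3],
  [0.003, 0.017, -0.031, -6.3],
  [0.003, 0.02, -0.029, -6.3],
  [0.003, 0.023, -0.027, -6.3],
  [0.003, 0.026, -0.024, -6.3],
])

```text
clock: 33.92
tool_pos: [521.0, 175.8, 192.2]
eef_rot: [0.671, 0.215, 0.665, -0.248]
contact_force: [0.7, 0.8, -2.9]
width: 27.7
```

Emit:
move_arm([
  [0.004, 0.028, -0.021, -6.3],
  [0.004, 0.03, -0.018, -6.3],
  [0.004, 0.03, -0.014, -6],
  [0.004, 0.028, -0.01, -5],
  [0, 0.015, -0.005, -3],
])

```text
clock: 34.55
tool_pos: [524.3, 320.5, 166.6]
eef_rot: [0.702, 0.05, 0.705, -0.087]
contact_force: [-1.0, -0.3, -3.4]
width: 27.4
```

Run:
```python
from h import *
P,R,s=pose();c=cam("wrist");print(P.round(1),yaw(R).round(1),R[:,0].round(3),s["contact_force"],s["width"],s["clock"])
a,d=bot.grab_frame("wrist");X=cloud("wrist",d,c)
np.savez("f5.npz",a=a,d=d,P=P,R=R)
# tray rim: z 15..25
k=(X[...,2]>14)&(X[...,2]<26)&(X[...,0]>350)&(X[...,1]>250)&(X[...,1]<460);w=X[k][:,:2].astype(np.float32);print(len(w),cv2.minAreaRect(w) if len(w) else 0)
k=(X[...,2]>1)&(X[...,2]<12)&(abs(X[...,0]-512)<80)&(abs(X[...,1]-355)<45);print("floor z",np.nanmedian(X[k][:,2]))
k=(X[...,2]>P[2]-30)&(X[...,2]<P[2]+25)&(a.max(2)<130);q=(X-P)@R
for zz in range(-120,30,15):
  m=(abs(q[...,2]+0-zz)<5)&(abs(q[...,1])<25)&(q[...,0]>-20)&(q[...,0]<10)
  if m.sum()>20:print(zz,q[m].mean(0).round(1),np.median(X[m][:,2]).round(1))
cv2.imwrite("pics/w7.png",a[...,::-1])
```

```text
[524.3 320.5 166.6] 78.9 [-0.008 -0.052 -0.999] [-1.00612359 -0.31717973 -3.43170002] 27.43530881965312 34.55
2684 ((520.1788330078125, 395.880126953125), (78.158447265625, 239.7415313720703), 84.44644165039062)
floor z 6.7228770452286994
-105 [  -8.5   -0.2 -105. ] 174.8
-90 [ -8.2  -0.2 -90. ] 174.6
-75 [ -7.8  -0.  -75.1] 174.2
-60 [ -7.4   0.3 -60.1] 173.8
-45 [ -7.1   0.3 -45. ] 173.5
-30 [ -6.6   0.5 -30.1] 173.1
-15 [ -7.9   0.6 -14.2] 173.0
0 [-6.8  0.8 -0. ] 172.5
15 [-5.7  0.8 15. ] 172.2
```

View pics/w7.png

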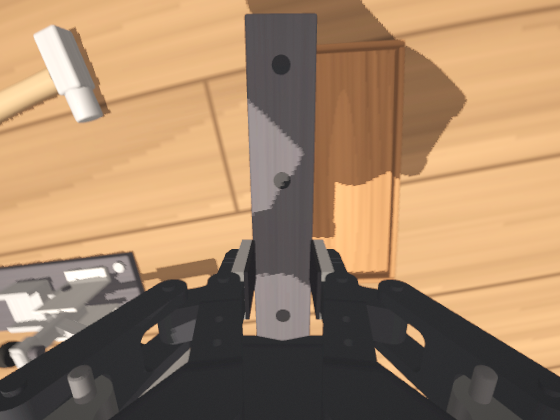

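The strap is held firmly, plain end at (281,15). The tray's +y long edge runs (404,41)→(396,277). I'll check its position against the top-view estimate.

Run:
```python
from h import *
f=np.load("f5.npz");P,R=f["P"],f["R"]
p=bot.camera_params("wrist");T=np.array(p["tool_from_camera"]);K,d,_,_=cam("wrist");c=(K,d,R@T[:3,:3],R@T[:3,3]+P)
e=onz("wrist",[(404.5,41),(396,277)],20,c);print("far corners",e.round(1).tolist(),np.linalg.norm(e[0]-e[1]))
dv=(e[1]-e[0])/np.linalg.norm(e[1]-e[0]);n=np.array([-dv[1],dv[0],0]);n*=-np.sign(n[1]);C=e.mean(0)+66*n;print("yaw",np.degrees(np.arctan2(dv[1],dv[0])),"centre",C.round(1))
P,R,s=pose();print(P.round(1),yaw(R))
dd=-dv
T2=C-17*dd;print(T2.round(1));plan([(T2[0],T2[1],60,np.degrees(np.arctan2(dd[1],dd[0]))-90,5)])
```

```text
far corners [[408.5, 445.9, 20.0], [638.1, 416.4, 20.0]] 231.50962987096162
yaw -7.316367949706208 centre [514.9 365.7  20. ]
[523.9 322.8 166.7] 79.05720416827687
[531.7 363.6  20. ]
[[0.0209, 0.0094, -0.0, -0.7], [0.0209, 0.0094, 0.0001, -0.7], [0.0209, 0.0094, 0.0002, -0.7], [0.0209, 0.0094, 0.0003, -0.7], [0.0209, 0.0094, 0.0004, -0.7]]
```

Emit:
move_arm([
  [0.02, 0.009, 0, -0.7],
  [0.021, 0.009, 0, -0.7],
  [0.021, 0.009, 0, -0.7],
  [0.021, 0.009, 0, -0.7],
  [0.015, 0.004, 0, -0.7],
])

```text
clock: 35.22
tool_pos: [532.4, 351.1, 58.9]
eef_rot: [0.704, 0.028, 0.707, -0.068]
contact_force: [-1.0, -0.3, -3.7]
width: 27.5
```

Emit:
move_arm([
  [0, 0, 0, 0],
  [0, 0, 0, 0],
  [0, 0, 0, 0],
  [0, 0, 0, 0],
  [0, 0, 0, 0],
])

```text
clock: 35.85
tool_pos: [533.2, 349.3, 59.1]
eef_rot: [0.704, 0.028, 0.706, -0.069]
contact_force: [-0.1, -1.3, -4.3]
width: 27.8
```

Run:
```python
from h import *
P,R,s=pose();c=cam("wrist");print(P.round(1),yaw(R).round(1),R[:,0].round(3),s["contact_force"],s["width"],s["clock"])
a,d=bot.grab_frame("wrist");X=cloud("wrist",d,c)
dd=np.array([.9915,-.1305,0]);nn=np.array([.1305,.9915,0]);q=X-[514,361,0];l=q@dd;w=q@nn;z=X[...,2]
for s0 in(-70,-50,-30,-20):
    m=(abs(l-s0)<6)&(abs(w)<90)&(z>16)&(z<24);print(s0,"rim w",np.sort(w[m])[[0,len(w[m])//4,len(w[m])*3//4,-1]].round(1) if m.sum()>4 else None)
m=(abs(w)<50)&(z>16)&(z<24)&(abs(l)<140);print("rim l",np.percentile(l[m],[1,99]).round(1) if m.sum()>4 else None)
t=(X-P)@R
for zz in range(-120,-10,20):
  m=(abs(t[...,2]-zz)<5)&(abs(t[...,1])<12)&(t[...,0]>-20)&(t[...,0]<10)
  if m.sum()>20:print(zz,t[m].mean(0).round(1),np.median(z[m]).round(1))
plan([(531,361,16,82.6,5)])
```

```text
[533.2 349.3  59.1] 82.1 [-0.008 -0.058 -0.998] [-0.0792487  -1.31962799 -4.27586556] 27.751495917290796 35.85
-70 rim w [-61.6 -57.2  66.5  71.2]
-50 rim w [-62.2 -57.6  66.4  70.5]
-30 rim w [-62.  -57.8  66.1  69.8]
-20 rim w [-62.1 -57.9  66.1  69.6]
rim l [-113.7 -111.1]
-100 [  -8.4    0.  -100.1] 67.4
-80 [ -7.9   0.  -80.1] 66.9
-60 [ -7.4   0.  -60. ] 66.4
-40 [ -6.9   0.  -40. ] 66.0
-20 [ -6.4   0.1 -20. ] 65.4
[[0.0085, 0.0028, -0.0008, -0.1], [0.0085, 0.0028, -0.0008, -0.1], [0.0085, 0.0028, -0.0008, -0.1], [0.0085, 0.0028, -0.0008, -0.1], [0.0085, 0.0028, -0.0007, -0.1]]
```

Run:
```python
from h import *
plan([(535,362,45,82.6,3),(535,362,20,82.6,2)])
```

```text
[[0.0044, 0.0045, 0.0, -0.2], [0.0044, 0.0045, 0.0, -0.2], [0.0044, 0.0045, 0.0, -0.2], [0.0125, 0.0007, 0.0, -0.0], [0.0125, 0.0007, 0.0, -0.0]]
```

Emit:
move_arm([
  [0.0045, 0.0045, 0, -0.2],
  [0.0045, 0.0045, 0, -0.2],
  [0.0045, 0.004, 0, 0],
  [0.012, 0.001, 0, 0],
  [0.01, 0.001, 0, 0],
])

```text
clock: 36.52
tool_pos: [535.2, 363.8, 20.7]
eef_rot: [0.704, 0.025, 0.706, -0.066]
contact_force: [0.2, -0.0, -3.1]
width: 27.6
```

Run:
```python
from h import *
P,R,s=pose();print(P.round(1),yaw(R).round(1),R[:,0].round(3),s["contact_force"],s["width"],s["clock"])
plan([(535,362,13,82.6,4)])
```

```text
[535.2 363.8  20.7] 82.6 [-0.007 -0.057 -0.998] [ 0.20471772 -0.03035653 -3.10271233] 27.606456752959897 36.525
[[0.002, -0.0003, 0.0, -0.0], [0.002, -0.0003, 0.0, -0.0], [0.002, -0.0003, 0.0, -0.0], [0.002, -0.0003, 0.0, -0.0], [0.0, 0.0, 0.0, 0.0]]
```

Emit:
move_arm([
  [0.0025, 0, 0, 0],
  [0.002, 0, 0, 0],
  [0.002, 0, 0, 0],
  [0.001, 0, 0, 0],
  [0, 0, 0, 0],
])

```text
clock: 37.15
tool_pos: [534.8, 362.6, 11.8]
eef_rot: [0.704, 0.025, 0.707, -0.067]
contact_force: [-1.2, 0.0, -3.5]
width: 27.5
```

Emit:
move_arm([
  [0.001, 0, 0, 0],
  [0.0005, 0, 0, 0],
  [0, 0, 0, 0],
  [0, 0, 0, 0],
  [0, 0, 0, 0],
])

```text
clock: 37.78
tool_pos: [535.0, 362.7, 10.9]
eef_rot: [0.704, 0.025, 0.707, -0.066]
contact_force: [-0.2, 1.1, -3.2]
width: 27.8
```

Emit:
move_arm([
  [0.001, 0, 0, 0],
  [0.0005, 0, 0, 0],
  [0, 0, 0, 0],
  [0, 0, 0, 0],
  [0, 0, 0, 0],
])

```text
clock: 38.4
tool_pos: [534.9, 362.7, 9.8]
eef_rot: [0.704, 0.025, 0.707, -0.066]
contact_force: [-0.3, -0.2, -1.7]
width: 27.9
```

Contact is beginning (−3.2 → −1.7 N).

Emit:
move_arm([
  [0.001, 0, 0, 0],
  [0.001, 0, 0, 0],
  [0, 0, 0, 0],
  [0, 0, 0, 0],
  [0, 0, 0, 0],
])

```text
clock: 39.02
tool_pos: [535.0, 362.7, 9.7]
eef_rot: [0.704, 0.025, 0.706, -0.066]
contact_force: [-1.4, -1.2, 0.5]
width: 27.5
```

Emit:
move_arm([
  [0, 0, 0, 0],
  [0, 0, 0, 0],
  [0, 0, 0, 0],
  [0, 0, 0, 0],
  [0, 0, 0, 0],
], gripper=0.45)

```text
clock: 39.65
tool_pos: [536.3, 363.7, 10.0]
eef_rot: [0.705, 0.026, 0.706, -0.066]
contact_force: [0.3, -0.2, 0.6]
width: 47.1
```

Emit:
move_arm([
  [-0.005, 0, 0, 0],
  [-0.015, 0, 0, 0],
  [-0.03, 0, 0, 0],
  [-0.04, 0, 0, 0],
  [-0.04, 0, 0, 0],
])

```text
clock: 40.28
tool_pos: [535.6, 370.0, 143.7]
eef_rot: [0.704, 0.025, 0.707, -0.067]
contact_force: [0.4, 0.3, -0.4]
width: 47.1
```

Emit:
move_arm([
  [-0.02, 0, 0, 0],
  [0, 0, -0.03, 0],
  [0, 0, 0, 0],
  [0, 0, 0, 0],
  [0, 0, 0, 0],
])

```text
clock: 40.9
tool_pos: [509.2, 377.6, 173.7]
eef_rot: [0.708, 0.029, 0.703, -0.064]
contact_force: [1.0, -0.1, 0.4]
width: 46.9
```

Run:
```python
from h import *
P,R,s=pose();c=cam("wrist");print(P.round(1),s["contact_force"],s["width"],s["clock"])
a,d=bot.grab_frame("wrist");X=cloud("wrist",d,c);z=X[...,2]
dd=np.array([-.9915,.1305,0]);nn=np.array([.1305,.9915,0]);q=X-[514,361,0];l=q@dd;w=q@nn
for x in range(-120,125,15):
    m=(abs(l-x)<5)&(abs(w)<64)&(z<30);mm=m&(z>10.5)&(abs(w)<50)
    print(x,"strap w",np.percentile(w[mm],[3,97]).round(1) if mm.sum()>5 else None,np.percentile(z[mm],[10,50,90]).round(1) if mm.sum()>5 else None,"floor",np.median(z[m&(z<10)]).round(1) if (m&(z<10)).sum()>5 else None)
t,dt=bot.grab_frame("top");sc,_=bot.grab_frame("scene")
o=np.load("f0.npz")
Y=cloud("scene",_);q=Y-O;u=q@AX;v=q@np.array([-AX[1],AX[0],0])
for lo in range(160,270,20):
    k=(abs(v)<9)&(u>lo)&(u<=lo+20)&(Y[...,2]>60)&(Y[...,2]<200)
    if k.sum()>1: print("handle",lo,np.median(Y[...,2][k]).round(),end="; ")
for n,(x0,y0,x1,y1) in dict(cone=(268,108,300,146),tin=(205,120,236,158),hammer=(210,233,300,268),offcut=(320,128,372,165)).items():
    D=np.abs(t[y0:y1,x0:x1].astype(int)-o["a"][y0:y1,x0:x1]).max(2);print(n,"changed px",(D>45).sum())
im=np.hstack([cv2.resize(a[...,::-1],(400,300)),cv2.resize(t[90:300,100:380,::-1],(400,300))]);cv2.imwrite("pics/end.png",im)
```

```text
[509.2 377.6 173.7] [ 0.95022138 -0.0755129   0.38775659] 46.87076599714747 40.9
-120 strap w [-44.7  47.4] [12.6 19.4 21.3] floor 7.2
-105 strap w None None floor 6.9
-90 strap w [-8.7 20.3] [23.  24.1 25.2] floor 6.8
-75 strap w [-8.4 20.6] [14.1 14.8 16.2] floor 6.8
-60 strap w [-7.7 20.6] [13.9 14.7 15.6] floor 6.8
-45 strap w [-9.1 20.4] [13.7 14.7 15.7] floor 6.8
-30 strap w [-8.5 20.2] [13.8 14.7 15.6] floor 6.8
-15 strap w [-8.5 20.1] [13.7 14.7 15.6] floor 6.8
0 strap w [-8.6 19.9] [13.9 14.6 15.6] floor 6.8
15 strap w [-9.2 19.8] [13.9 14.7 15.6] floor 6.7
30 strap w [-8.8 19.6] [13.8 14.6 15.6] floor 6.7
45 strap w [-8.9 19.5] [13.6 14.6 15.5] floor 6.6
60 strap w [-9.5 19.3] [13.6 14.6 15.5] floor 6.6
75 strap w [-9.2 19.2] [13.6 14.7 15.6] floor 6.8
90 strap w [-9.2 18.7] [13.7 14.7 15.6] floor 6.8
105 strap w None None floor 6.7
120 strap w [-47.   45.6] [19.3 20.4 21.3] floor 0.7
handle 160 96.0; handle 180 110.0; handle 200 118.0; handle 220 127.0; handle 240 133.0; cone changed px 0
tin changed px 0
hammer changed px 0
offcut changed px 0
```

View pics/end.png

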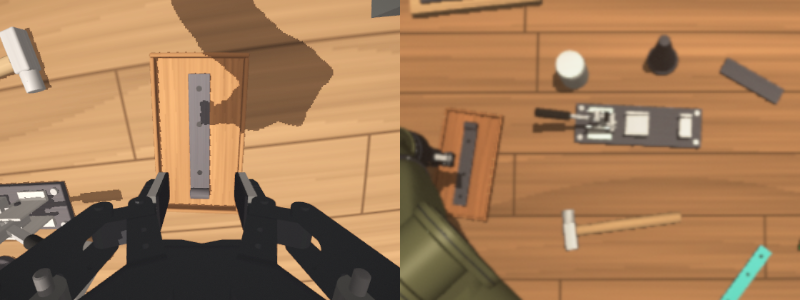

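The strap lies in the middle of the tray (200,130 in the left half), flat at z 14.7 along its length, with the eye up at 24. The clamp is open at (555,113 in the right half), and the bystanders are unchanged. Handing in.

```bash
python3 -c "
from bench import bot
print(bot.sign_off(), bot.get_state()['clock'])"
```

```text
the job is handed in; nothing more can be done
the job is handed in; nothing more can be done
```

The strap was checked in the fixture and now lies in the tray. I handed the job in at about 41 s, and no verdict was reported.

**What was done**
- I picked up the dark strap to the right of the fixture and laid it in the nest. Depth readings gave its top level at 38.7 all along and the eye at the end away from the clamp.
- My first try at closing the clamp, by pinching the handle, slipped off at q≈0.74. I then pushed the handle from behind with shut fingers until it stood upright on its stop.
- The clamp held by itself for about 2.5 s with nothing touching the handle. I then pushed the handle fully open, took the strap out and laid it in the tray.

**Last checks**
- **Strap:** flat on the tray floor, with its top at 14.7 over a floor at 6.8, clear of the walls and eye up (24).
- **Clamp:** the handle is back at its open angle.
- **Bystanders:** no pixels changed at the cone, tin, hammer or offcut in the top view.
- **Robot:** touching nothing at the end.

**What failed or disagreed**
- When the handle reached its open stop, the fingertips pressed on it with a wrist force of 43 N vertically for a moment. That is well under the 120 N wrist limit. It was the fingers, not the gripper's body, but it is above 40 N.
- The top view put the tray's centre about 10 mm off the wrist view. I used the wrist view.

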